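# Pack the order and set the tape dispenser for its carton

### The job

First turn the tape dispenser's length dial fully back to its zero stop, and leave it there while you pack every connector module into the carton standing on the packing mat, all lying on the carton's floor in a single layer, none standing on end. Then, because the feed gearing has play, bring the dial up from zero to the mark for that carton's size (one tick for the small, two for the medium, three for the large) without going past the mark, and only then press the feed button fully down and let go. Leave the scanner, the tape roll and the bottle alone.

Things in the scene. Friction and masses are not known exactly. Their poses are not given: they have to be found in the camera images.
- module0_center (a point): A black plastic connector module, a block 80 x 40 x 45 mm (its own x, y, z; at the start it lies with z up, three round steel sockets on top), about 0.15 kg; this point is its centre, 22.5 mm above its underside. Of module0 to module4 only some are there.
- module1_center (a point): A black plastic connector module, a block 80 x 40 x 45 mm (its own x, y, z; at the start it lies with z up, three round steel sockets on top), about 0.15 kg; this point is its centre, 22.5 mm above its underside. Of module0 to module4 only some are there.
- module2_center (a point): A black plastic connector module, a block 80 x 40 x 45 mm (its own x, y, z; at the start it lies with z up, three round steel sockets on top), about 0.15 kg; this point is its centre, 22.5 mm above its underside. Of module0 to module4 only some are there.
- module3_center (a point): A black plastic connector module, a block 80 x 40 x 45 mm (its own x, y, z; at the start it lies with z up, three round steel sockets on top), about 0.15 kg; this point is its centre, 22.5 mm above its underside. Of module0 to module4 only some are there.
- module4_center (a point): A black plastic connector module, a block 80 x 40 x 45 mm (its own x, y, z; at the start it lies with z up, three round steel sockets on top), about 0.15 kg; this point is its centre, 22.5 mm above its underside. Of module0 to module4 only some are there.
- small_floor (a point): The small open cardboard carton, 210 mm (its x) x 200 mm (its y) outside, 60 mm high, walls and floor 4 mm thick, fixed to the bench; this point is the centre of its inner floor. Its dial mark is one tick. One of the three cartons stands on the dark packing mat on the bench in front of the robot, to its left (y between 0.2 and 0.35); the other two are parked at the far left (y above 0.5) and the far right (y below -0.5) of the bench.
- medium_floor (a point): The medium open cardboard carton, 265 mm (its x) x 205 mm (its y) outside, 60 mm high, walls and floor 4 mm thick, fixed to the bench; this point is the centre of its inner floor. Its dial mark is two ticks. One of the three cartons stands on the dark packing mat on the bench in front of the robot, to its left (y between 0.2 and 0.35); the other two are parked at the far left (y above 0.5) and the far right (y below -0.5) of the bench.
- large_floor (a point): The large open cardboard carton, 320 mm (its x) x 210 mm (its y) outside, 60 mm high, walls and floor 4 mm thick, fixed to the bench; this point is the centre of its inner floor. Its dial mark is three ticks. One of the three cartons stands on the dark packing mat on the bench in front of the robot, to its left (y between 0.2 and 0.35); the other two are parked at the far left (y above 0.5) and the far right (y below -0.5) of the bench.
- dial_grip (a point): Point on the vertical axis of the tape dispenser's length dial, in its upright grip bar and turning with it. The bar is 68 mm long (this point's x axis lies along it, +x towards the white pointer), 14 mm thick (its y), and reaches from 22 mm below this point (top of a round disc of radius 38 mm) to 12 mm above it; this point is 95 mm above the bench.
- dial (a joint): Length dial, rad: 0 = bar against the zero stop (steel pin); grows as the dial is turned clockwise seen from above, up to an end stop at 2.8. Marks on the console: one tick (small carton) at 0.8, two ticks (medium) at 1.6, three ticks (large) at 2.4. It stays where it is left; friction about 0.06 N m.
- feed (a joint): Feed button, m: 0 = up, 0.006 = fully down; it springs back and needs about 5 N to go fully down.
- feed_top (a point): Centre of the top face of the round black feed button (radius 16 mm), on the dispenser's console 138 mm from the dial's axis; pressed straight down.
- dispenser: The grey tape dispenser, fixed to the bench; origin under the centre of its console on the bench. Console 240 (its x) x 170 (its y) x 60 mm high; the dial's axis is at its x = -50 mm, y = 0, the feed button at x = +88 mm, y = 0. Beyond the button, from x = 130 to 240 mm, stands the tape head, as wide as the console and 125 mm high. With the dial at 0 the bar's white pointer line points 1.35 rad anticlockwise from the dispenser's x axis.
- scanner_mid (a point): Grey and black handheld scanner, about 155 x 70 x 34 mm, lying loose on the bench; middle of it. Leave alone.
- roll_mid (a point): Loose roll of amber tape, 110 mm across, 48 mm high; its centre. Leave alone.
- spray_mid (a point): Loose white bottle, 60 mm across, 150 mm tall; its centre. Leave alone.
Things that resemble listed ones, but are neither listed nor needed, are in the scene too. What is shaped like the part that bears module1_center but pink or white is not meant.

How it is judged:
On the way, in this order (a step that is already met when the one before it is completed fails the run):
1. the dial is turned back to its zero stop (within 0.07 rad) (value of joint dial below 0.07 rad), for 0.2 s.
2. every module lies on the floor of the carton on the mat, with the dial still at zero (value of joint dial below 0.12 rad and height (world z) of each of module0_center, module1_center, module2_center, module3_center, module4_center below 0.039 m and ((world y of small_floor between 0.1 and 0.42 m and (x of module0_center in the frame of small_floor between -0.101 and 0.101 m and y of module0_center in the frame of small_floor between -0.096 and 0.096 m) and (x of module1_center in the frame of small_floor between -0.101 and 0.101 m and y of module1_center in the frame of small_floor between -0.096 and 0.096 m) and (x of module2_center in the frame of small_floor between -0.101 and 0.101 m and y of module2_center in the frame of small_floor between -0.096 and 0.096 m) and (x of module3_center in the frame of small_floor between -0.101 and 0.101 m and y of module3_center in the frame of small_floor between -0.096 and 0.096 m) and (x of module4_center in the frame of small_floor between -0.101 and 0.101 m and y of module4_center in the frame of small_floor between -0.096 and 0.096 m)) or (world y of medium_floor between 0.1 and 0.42 m and (x of module0_center in the frame of medium_floor between -0.1285 and 0.1285 m and y of module0_center in the frame of medium_floor between -0.0985 and 0.0985 m) and (x of module1_center in the frame of medium_floor between -0.1285 and 0.1285 m and y of module1_center in the frame of medium_floor between -0.0985 and 0.0985 m) and (x of module2_center in the frame of medium_floor between -0.1285 and 0.1285 m and y of module2_center in the frame of medium_floor between -0.0985 and 0.0985 m) and (x of module3_center in the frame of medium_floor between -0.1285 and 0.1285 m and y of module3_center in the frame of medium_floor between -0.0985 and 0.0985 m) and (x of module4_center in the frame of medium_floor between -0.1285 and 0.1285 m and y of module4_center in the frame of medium_floor between -0.0985 and 0.0985 m)) or (world y of large_floor between 0.1 and 0.42 m and (x of module0_center in the frame of large_floor between -0.156 and 0.156 m and y of module0_center in the frame of large_floor between -0.101 and 0.101 m) and (x of module1_center in the frame of large_floor between -0.156 and 0.156 m and y of module1_center in the frame of large_floor between -0.101 and 0.101 m) and (x of module2_center in the frame of large_floor between -0.156 and 0.156 m and y of module2_center in the frame of large_floor between -0.101 and 0.101 m) and (x of module3_center in the frame of large_floor between -0.156 and 0.156 m and y of module3_center in the frame of large_floor between -0.101 and 0.101 m) and (x of module4_center in the frame of large_floor between -0.156 and 0.156 m and y of module4_center in the frame of large_floor between -0.101 and 0.101 m)))), for 0.3 s.
3. the dial stands at the mark for that carton (within 0.12 rad) (((world y of small_floor between 0.1 and 0.42 m and value of joint dial between 0.68 and 0.92 rad) or (world y of medium_floor between 0.1 and 0.42 m and value of joint dial between 1.48 and 1.72 rad) or (world y of large_floor between 0.1 and 0.42 m and value of joint dial between 2.28 and 2.52 rad))), for 0.2 s.
4. the feed button is pressed down with the dial at the mark and all modules packed (value of joint feed above 0.0045 m and height (world z) of each of module0_center, module1_center, module2_center, module3_center, module4_center below 0.039 m and ((world y of small_floor between 0.1 and 0.42 m and value of joint dial between 0.68 and 0.92 rad and (x of module0_center in the frame of small_floor between -0.101 and 0.101 m and y of module0_center in the frame of small_floor between -0.096 and 0.096 m) and (x of module1_center in the frame of small_floor between -0.101 and 0.101 m and y of module1_center in the frame of small_floor between -0.096 and 0.096 m) and (x of module2_center in the frame of small_floor between -0.101 and 0.101 m and y of module2_center in the frame of small_floor between -0.096 and 0.096 m) and (x of module3_center in the frame of small_floor between -0.101 and 0.101 m and y of module3_center in the frame of small_floor between -0.096 and 0.096 m) and (x of module4_center in the frame of small_floor between -0.101 and 0.101 m and y of module4_center in the frame of small_floor between -0.096 and 0.096 m)) or (world y of medium_floor between 0.1 and 0.42 m and value of joint dial between 1.48 and 1.72 rad and (x of module0_center in the frame of medium_floor between -0.1285 and 0.1285 m and y of module0_center in the frame of medium_floor between -0.0985 and 0.0985 m) and (x of module1_center in the frame of medium_floor between -0.1285 and 0.1285 m and y of module1_center in the frame of medium_floor between -0.0985 and 0.0985 m) and (x of module2_center in the frame of medium_floor between -0.1285 and 0.1285 m and y of module2_center in the frame of medium_floor between -0.0985 and 0.0985 m) and (x of module3_center in the frame of medium_floor between -0.1285 and 0.1285 m and y of module3_center in the frame of medium_floor between -0.0985 and 0.0985 m) and (x of module4_center in the frame of medium_floor between -0.1285 and 0.1285 m and y of module4_center in the frame of medium_floor between -0.0985 and 0.0985 m)) or (world y of large_floor between 0.1 and 0.42 m and value of joint dial between 2.28 and 2.52 rad and (x of module0_center in the frame of large_floor between -0.156 and 0.156 m and y of module0_center in the frame of large_floor between -0.101 and 0.101 m) and (x of module1_center in the frame of large_floor between -0.156 and 0.156 m and y of module1_center in the frame of large_floor between -0.101 and 0.101 m) and (x of module2_center in the frame of large_floor between -0.156 and 0.156 m and y of module2_center in the frame of large_floor between -0.101 and 0.101 m) and (x of module3_center in the frame of large_floor between -0.156 and 0.156 m and y of module3_center in the frame of large_floor between -0.101 and 0.101 m) and (x of module4_center in the frame of large_floor between -0.156 and 0.156 m and y of module4_center in the frame of large_floor between -0.101 and 0.101 m)))), for 0.05 s.
At the end, for the whole second after the job is handed in: every module present lies on the floor of the carton on the mat in a single layer (its centre inside the walls and less than 39 mm above the bench), the dial is within 0.12 rad of that carton's mark, and the feed button is up again (height (world z) of each of module0_center, module1_center, module2_center, module3_center, module4_center below 0.039 m and ((world y of small_floor between 0.1 and 0.42 m and value of joint dial between 0.68 and 0.92 rad and (x of module0_center in the frame of small_floor between -0.101 and 0.101 m and y of module0_center in the frame of small_floor between -0.096 and 0.096 m) and (x of module1_center in the frame of small_floor between -0.101 and 0.101 m and y of module1_center in the frame of small_floor between -0.096 and 0.096 m) and (x of module2_center in the frame of small_floor between -0.101 and 0.101 m and y of module2_center in the frame of small_floor between -0.096 and 0.096 m) and (x of module3_center in the frame of small_floor between -0.101 and 0.101 m and y of module3_center in the frame of small_floor between -0.096 and 0.096 m) and (x of module4_center in the frame of small_floor between -0.101 and 0.101 m and y of module4_center in the frame of small_floor between -0.096 and 0.096 m)) or (world y of medium_floor between 0.1 and 0.42 m and value of joint dial between 1.48 and 1.72 rad and (x of module0_center in the frame of medium_floor between -0.1285 and 0.1285 m and y of module0_center in the frame of medium_floor between -0.0985 and 0.0985 m) and (x of module1_center in the frame of medium_floor between -0.1285 and 0.1285 m and y of module1_center in the frame of medium_floor between -0.0985 and 0.0985 m) and (x of module2_center in the frame of medium_floor between -0.1285 and 0.1285 m and y of module2_center in the frame of medium_floor between -0.0985 and 0.0985 m) and (x of module3_center in the frame of medium_floor between -0.1285 and 0.1285 m and y of module3_center in the frame of medium_floor between -0.0985 and 0.0985 m) and (x of module4_center in the frame of medium_floor between -0.1285 and 0.1285 m and y of module4_center in the frame of medium_floor between -0.0985 and 0.0985 m)) or (world y of large_floor between 0.1 and 0.42 m and value of joint dial between 2.28 and 2.52 rad and (x of module0_center in the frame of large_floor between -0.156 and 0.156 m and y of module0_center in the frame of large_floor between -0.101 and 0.101 m) and (x of module1_center in the frame of large_floor between -0.156 and 0.156 m and y of module1_center in the frame of large_floor between -0.101 and 0.101 m) and (x of module2_center in the frame of large_floor between -0.156 and 0.156 m and y of module2_center in the frame of large_floor between -0.101 and 0.101 m) and (x of module3_center in the frame of large_floor between -0.156 and 0.156 m and y of module3_center in the frame of large_floor between -0.101 and 0.101 m) and (x of module4_center in the frame of large_floor between -0.156 and 0.156 m and y of module4_center in the frame of large_floor between -0.101 and 0.101 m))) and value of joint feed below 0.002 m); the robot touches nothing.
It fails at once if the dial goes more than 0.17 rad past the mark once the modules are packed ((world y of small_floor between 0.1 and 0.42 m and (x of module0_center in the frame of small_floor between -0.101 and 0.101 m and y of module0_center in the frame of small_floor between -0.096 and 0.096 m) and (x of module1_center in the frame of small_floor between -0.101 and 0.101 m and y of module1_center in the frame of small_floor between -0.096 and 0.096 m) and (x of module2_center in the frame of small_floor between -0.101 and 0.101 m and y of module2_center in the frame of small_floor between -0.096 and 0.096 m) and (x of module3_center in the frame of small_floor between -0.101 and 0.101 m and y of module3_center in the frame of small_floor between -0.096 and 0.096 m) and (x of module4_center in the frame of small_floor between -0.101 and 0.101 m and y of module4_center in the frame of small_floor between -0.096 and 0.096 m) and value of joint dial above 0.97 rad) or (world y of medium_floor between 0.1 and 0.42 m and (x of module0_center in the frame of medium_floor between -0.1285 and 0.1285 m and y of module0_center in the frame of medium_floor between -0.0985 and 0.0985 m) and (x of module1_center in the frame of medium_floor between -0.1285 and 0.1285 m and y of module1_center in the frame of medium_floor between -0.0985 and 0.0985 m) and (x of module2_center in the frame of medium_floor between -0.1285 and 0.1285 m and y of module2_center in the frame of medium_floor between -0.0985 and 0.0985 m) and (x of module3_center in the frame of medium_floor between -0.1285 and 0.1285 m and y of module3_center in the frame of medium_floor between -0.0985 and 0.0985 m) and (x of module4_center in the frame of medium_floor between -0.1285 and 0.1285 m and y of module4_center in the frame of medium_floor between -0.0985 and 0.0985 m) and value of joint dial above 1.77 rad) or (world y of large_floor between 0.1 and 0.42 m and (x of module0_center in the frame of large_floor between -0.156 and 0.156 m and y of module0_center in the frame of large_floor between -0.101 and 0.101 m) and (x of module1_center in the frame of large_floor between -0.156 and 0.156 m and y of module1_center in the frame of large_floor between -0.101 and 0.101 m) and (x of module2_center in the frame of large_floor between -0.156 and 0.156 m and y of module2_center in the frame of large_floor between -0.101 and 0.101 m) and (x of module3_center in the frame of large_floor between -0.156 and 0.156 m and y of module3_center in the frame of large_floor between -0.101 and 0.101 m) and (x of module4_center in the frame of large_floor between -0.156 and 0.156 m and y of module4_center in the frame of large_floor between -0.101 and 0.101 m) and value of joint dial above 2.57 rad)).
It fails at once if the feed button is pressed while the dial is not at the carton's mark (value of joint feed above 0.0045 m and not ((world y of small_floor between 0.1 and 0.42 m and value of joint dial between 0.63 and 0.97 rad) or (world y of medium_floor between 0.1 and 0.42 m and value of joint dial between 1.43 and 1.77 rad) or (world y of large_floor between 0.1 and 0.42 m and value of joint dial between 2.23 and 2.57 rad))).
It fails at once if the scanner, tape roll or bottle is moved more than 40 mm (distance of any of scanner_mid, roll_mid, spray_mid from where it was at the start of the episode above 0.04 m).
Of module0, module1, module2, module3, module4 only 3 to 4 are there at a start; the rules pass over those that are not, and their reading is None.
At some moment in a run one of module0, module1, module2, module3, module4 may be knocked a few centimetres aside while the robot is not near it.
Once in a run the grip may slacken for a moment while it holds something.
It also fails if it takes over 210 s, if anything falls off the work surface, if the arm or the gripper's body presses on something with over 40 N, if the wrist force passes 120 N, or if a joint passes its speed limit or range.

### The arm

A 6-joint arm with a two-finger parallel gripper is mounted at the origin on the work surface. World frame = base frame: x ahead of the robot, y to its left, z up, the work surface at z = 0. Lengths are in m, angles in rad, forces in N, time in s.
With the tool pointing down it reaches from about 0.375 to 0.9 m from the base axis. Payload 3.1 kg.
Tool frame: the origin (TCP) lies between the finger pads; the fingertips stand 22 mm ahead of it and the grasp point (between the pads) lies 3 mm ahead of it; z points along the fingers, y is the line along which they close (so a half turn about z gives the same grasp; the last joint's range is limited). The gripper opens to 87 mm and grips with 3 to 60 N. Pads are 19 mm wide; open, the fingers measure 117 mm over their backs; the gripper's body (75 mm by 190 mm) begins 51 mm behind the grasp point.
Start: joints at [0.994, 0.527, 1.433, -0, 1.181, -0.178], TCP at [0.243, 0.576, 0.245] pointing down, gripper open.
Joint ranges: [-3.08, 3.08], [-0.75, 2.2], [0.22, 2.44], [-1.43, 4.57], [0, 2.65], [-2.85, 2.85]. Speed limits (rad/s): [2.79, 2.79, 3.14, 3.14, 3.14, 3.14].

### API

Orientations are given as a unit quaternion [x, y, z, w].
In Python, from rig import robot gives the robot as it stands.
- The arm moves only by the tool move_arm, never from a script. Its argument "series" is text: rows parted by semicolons, each of 6 numbers parted by spaces: the shift along the tool's x, y, z in mm, then the turn, a rotation vector about the tool's x, y, z in degrees. In form: dx dy dz ax ay az; .... A call has 1 to 8 rows; each row is the pose to reach, as a shift and turn from the pose commanded when the call began, along the tool's axes at that moment; what a row does not reach only later rows make up. A row lasts 1/12 s, in which the tool goes at most 41.7 mm and 7.16 degrees, less where a joint would pass 70% of its speed; a pose out of reach is approached as far as the arm can. A call with a gripper value outside its range is refused whole. "jaw" is the opening, from 0 (shut) to 1 (fully open), set as the call begins (left out, the last holds). The fingers move at their own pace and stop on an object; "newtons" is the grip in N (left out, the last holds). Time passes only in rows, so rows that repeat a pose let the fingers close. It gives the time, the measured TCP pose, the force, the opening and the grip force at its end, in the units of the state.
- robot.get_obs(): the state, without advancing time (a new reading comes with each control period).
- robot.camera(name): name is "scene" or "side" or "wrist"; returns a dict with "img" (384x512x3 uint8, red, green, blue), "mtx" (3x3 intrinsics, pixels), "distortion" ([k1, k2, p1, p2, k3] as OpenCV has them; the pictures are not rectified), "world_to_cam" (4x4, takes a point from world to camera coordinates). Camera axes: x right, y down, z forward; pixel columns grow to the right and rows downward; lengths in m; the calibration is good to about 2 mm. A picture is of the moment at which its call begins. There is no depth.
- robot.hand_in(): hands the job in; it is judged then, once.
Trained networks look in a picture, given as the dict that the camera call returned (one of the last four; its "shot" number tells which), for a name from the list of things; names that differ only in an ending like _2 or _b are one class to them, and where a whole thing is asked for, a point or a joint stands for the part that bears it (a point fixed in the world has none). Each returns a list of dicts, best first, with "p" (0 to 1); they miss things now and then, are a little off and sometimes report something else, mostly with a low value. They report only what shows in the picture. A call takes as long as a camera call. They do not tell look-alikes from the thing itself.
- robot.search_frame(picture, thing): "xyz" ([x, y, z] in m, in world coordinates, good to about 4 mm: the middle of the surface that is visible of it).
- robot.tip_of(picture, thing): "xyz" ([x, y, z] in m, in world coordinates, good to about 4 mm: a listed point, or the origin of a listed thing).
The state is a dict: "time": time; "q": joint angles; "joint_velocities": joint speeds; "joint_torque": joint torques, N m; "position": TCP position; "tool_rot": TCP orientation; "ft_force": force on the tool from outside, world axes, zero at the start; "moment": the same for the moment, N m; "grip_width": finger opening in m; "grip_force": force on a finger pad.
Only numpy, scipy, OpenCV 4.12 (cv2) and the standard library are available. Lean on these libraries where they do the work, as an engineer would, in place of code of your own. Each camera call takes 0.05 s, during which the arm holds its last target. There are 200 camera calls.

## Working session

There is one attempt and no reset: what is moved stays moved. The work goes in short steps, Python scripts to look and compute and a tool call to move; the robot and the scene stay as the last step left them, time stands still between calls to the robot, and variables do not carry over. Pictures are saved under pics/ and viewed, at most 14 in all, crops included, and the job is handed in when it is done.

Besides the shell and the picture viewer there is one more tool, called after "Call:" by a JSON object that holds its "api" and its "payload", one argument or row to a line. move_arm: Moves the arm, as the interface text tells. Its arguments: {"type":"object","properties":{"series":{"type":"string"},"jaw":{"type":"number"},"newtons":{"type":"number"}},"required":["series"]}

```bash
ls; mkdir -p pics; cat > h.py <<'E'
import numpy as np, cv2
from rig import robot
from scipy.spatial.transform import Rotation as R
def snap(name,fn=None):
    c=robot.camera(name)
    if fn: cv2.imwrite('pics/'+fn,c['img'][:,:,::-1])
    return c
def proj(c,P):
    T=np.array(c['world_to_cam']);r,_=cv2.Rodrigues(T[:3,:3])
    return cv2.projectPoints(np.array(P,float).reshape(-1,3),r,T[:3,3],np.array(c['mtx']),np.array(c['distortion']))[0][:,0]
def unproj(c,px,z):
    T=np.array(c['world_to_cam'])
    u=cv2.undistortPoints(np.array(px,float).reshape(-1,1,2),np.array(c['mtx']),np.array(c['distortion']))[:,0]
    d=np.c_[u,np.ones(len(u))]@T[:3,:3]; o=-T[:3,:3].T@T[:3,3]
    return o+d*((z-o[2])/d[:,2])[:,None]
def to_tool(p,yaw=None):
    """shift (mm, tool axes) from current TCP to p; yaw = world angle of tool y (finger line) -> az deg"""
    o=robot.get_obs();r=R.from_quat(o['tool_rot']);s=r.inv().apply(np.array(p)-o['position'])*1000
    y=r.apply([0,1,0]);cur=np.arctan2(y[1],y[0])
    az=None
    if yaw is not None:
        d=(yaw-cur+np.pi/2)%np.pi-np.pi/2; az=-np.degrees(d)
    return s.round(1),az,np.degrees(cur)
E
python3 - <<'E'
from h import *
np.set_printoptions(precision=3,suppress=True)
print(robot.get_obs())
for n in ['scene','side','wrist']:
    c=snap(n,n+'0.png')
    for t in ['module0_center','small_floor','medium_floor','large_floor','dial_grip','feed_top','dispenser','scanner_mid','roll_mid','spray_mid']:
        print(n,t,[(np.round(d['xyz'],3).tolist(),round(d['p'],2)) for d in robot.tip_of(c,t)[:6]])
E
```

```text
pics
{'time': 0.0, 'q': array([ 0.993,  0.528,  1.434,  0.   ,  1.181, -0.178]), 'joint_velocities': array([-0.001,  0.001,  0.   ,  0.002, -0.   , -0.003]), 'joint_torque': array([  0.001, -44.004, -17.659,   0.063,   0.058,  -0.   ]), 'position': array([0.242, 0.575, 0.244]), 'tool_rot': array([ 0.198,  0.98 , -0.001, -0.   ]), 'ft_force': array([-0.216,  0.2  ,  0.428]), 'moment': array([-0.029, -0.013,  0.01 ]), 'grip_force': 0.0, 'grip_width': 0.08696118352025702}
scene module0_center [([0.551, 0.032, 0.022], 0.61)]
scene small_floor [([0.461, 0.266, 0.004], 0.91)]
scene medium_floor [([0.436, -0.612, 0.001], 0.86), ([0.461, 0.264, 0.002], 0.28)]
scene large_floor [([0.466, 0.575, 0.008], 0.61)]
scene dial_grip [([0.447, -0.3, 0.094], 0.82)]
scene feed_top [([0.444, -0.297, 0.092], 0.66), ([0.584, -0.31, 0.082], 0.59)]
scene dispenser [([0.499, -0.305, -0.002], 0.83)]
scene scanner_mid [([0.749, 0.186, 0.013], 0.62)]
scene roll_mid [([0.788, 0.0, 0.027], 0.86), ([0.549, 0.033, 0.02], 0.26)]
scene spray_mid [([0.771, -0.109, 0.075], 0.97)]
side module0_center [([0.548, 0.031, 0.021], 0.66)]
side small_floor [([0.464, 0.269, 0.0], 0.76)]
side medium_floor [([0.437, -0.612, 0.002], 0.89)]
side large_floor [([0.465, 0.579, 0.004], 0.67)]
side dial_grip [([0.464, 0.268, 0.003], 0.73), ([0.448, -0.299, 0.098], 0.68)]
side feed_top [([0.585, -0.314, 0.081], 0.55)]
side dispenser [([0.497, -0.303, -0.003], 0.91)]
side scanner_mid [([0.742, 0.186, 0.018], 0.57)]
side roll_mid [([0.785, 0.005, 0.022], 0.83)]
side spray_mid [([0.77, -0.106, 0.073], 0.83), ([0.55, -0.063, 0.022], 0.6)]
wrist module0_center []
wrist small_floor []
wrist medium_floor []
wrist large_floor [([0.469, 0.582, 0.002], 0.68)]
wrist dial_grip []
wrist feed_top []
wrist dispenser []
wrist scanner_mid []
wrist roll_mid []
wrist spray_mid []
```

View pics/scene0.png

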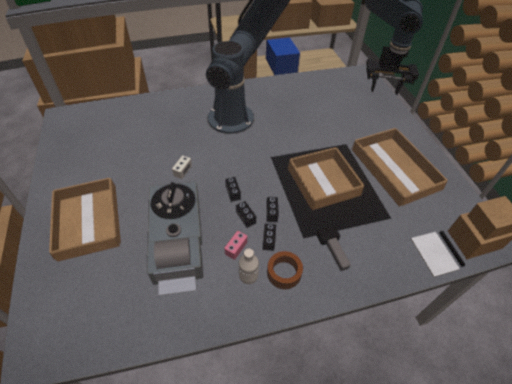

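View pics/side0.png

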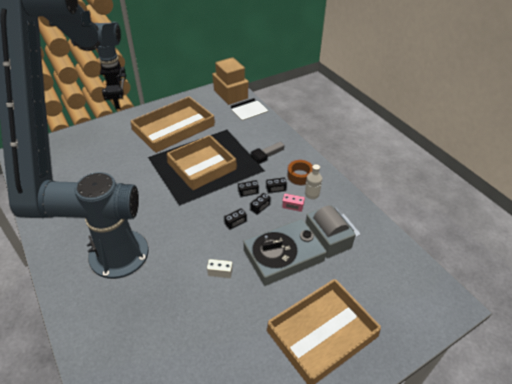

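The scene shows four black modules, at (233,188), (246,212), (272,208) and (269,236). The small carton is on the mat at (325,177) and the dispenser is at (175,230). The pink and white pieces are look-alikes.

```bash
python3 - <<'E'
from h import *
print(to_tool([0.50,0.02,0.36],np.pi/2))
E
```

```text
(array([-453. , -412.4, -115.5]), np.float64(-22.849652859821358), np.float64(67.15034714017864))
```

Call:
{"api": "move_arm", "payload": {
  "series": "-453 -412 -115 0 0 -22.8;-453 -412 -115 0 0 -22.8;-453 -412 -115 0 0 -22.8;-453 -412 -115 0 0 -22.8;-453 -412 -115 0 0 -22.8;-453 -412 -115 0 0 -22.8;-453 -412 -115 0 0 -22.8;-453 -412 -115 0 0 -22.8"
}}

```text
time: 2.32
position: [0.3795, 0.28, 0.3061]
tool_rot: [0.0, 1.0, 0.0, 0.0]
ft_force: [1.4, -0.6, -0.3]
grip_width: 0.0869
grip_force: 0.0
```

```bash
python3 - <<'E'
from h import *
print(to_tool([0.50,0.02,0.36],np.pi/2))
E
```

```text
(array([-120.7, -259.9,  -53.9]), np.float64(-0.02344961753564246), np.float64(89.97655038246435))
```

Call:
{"api": "move_arm", "payload": {
  "series": "-121 -260 -54 0 0 0;-121 -260 -54 0 0 0;-121 -260 -54 0 0 0;-121 -260 -54 0 0 0;-121 -260 -54 0 0 0;-121 -260 -54 0 0 0;-121 -260 -54 0 0 0;-121 -260 -54 0 0 0"
}}

```text
time: 2.98
position: [0.5044, 0.0149, 0.3613]
tool_rot: [0.004, 1.0, -0.002, 0.004]
ft_force: [0.7, 0.7, -1.2]
grip_width: 0.0872
grip_force: 0.0
```

```bash
python3 - <<'E'
from h import *
print(robot.get_obs()['position'])
c=snap('wrist','w1.png')
T=np.array(c['world_to_cam']);print('cam at',-T[:3,:3].T@T[:3,3],T[2,:3])
for t in ['module0_center','dial_grip']:
    for f in (robot.tip_of,robot.search_frame): print(t,[(np.round(d['xyz'],3).tolist(),round(d['p'],2)) for d in f(c,t)[:8]])
E
```

```text
[0.50444105 0.01488077 0.36130181]
cam at [0.4247103  0.01642075 0.5001325 ] [ 0.29451029 -0.00668962 -0.95562489]
module0_center [([0.554, 0.028, 0.029], 0.83)]
module0_center [([0.546, 0.03, 0.047], 0.87)]
dial_grip [([0.449, -0.301, 0.093], 0.83), ([0.5, -0.303, 0.004], 0.67)]
dial_grip [([0.447, -0.292, 0.074], 0.72)]
```

View pics/w1.png

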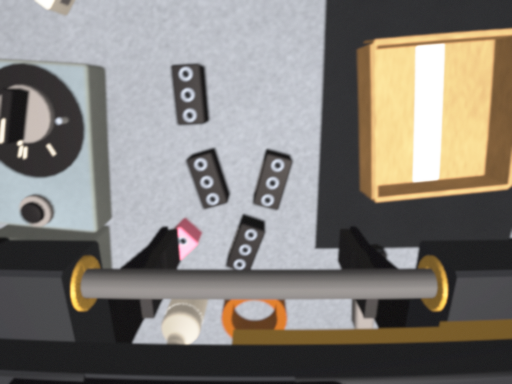

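The wrist view shows the four modules' sockets: A (186,73)-(190,115), B (200,164)-(213,199), C (277,158)-(268,201), D (256,226)-(239,265). Next I look at the dial.

Call:
{"api": "move_arm", "payload": {
  "series": "0 -315 0 0 0 0;0 -315 0 0 0 0;0 -315 0 0 0 0;0 -315 0 0 0 0;0 -315 0 0 0 0;0 -315 0 0 0 0;0 -315 0 0 0 0;0 -315 0 0 0 0"
}}

```text
time: 3.9
position: [0.4997, -0.2957, 0.3591]
tool_rot: [0.0, 1.0, -0.001, -0.0]
ft_force: [1.4, 0.3, -0.1]
grip_width: 0.0869
grip_force: 0.0
```

```bash
python3 - <<'E'
from h import *
print(robot.get_obs()['position'])
c=snap('wrist','w2.png')
for t in ['module0_center','dial_grip','feed_top','dispenser']:
    for f in (robot.tip_of,): print(t,[(np.round(d['xyz'],3).tolist(),round(d['p'],2)) for d in f(c,t)[:8]])
E
```

```text
[ 0.49970252 -0.29565888  0.35912146]
module0_center [([0.553, 0.031, 0.026], 0.75)]
dial_grip [([0.448, -0.302, 0.095], 0.6)]
feed_top [([0.587, -0.314, 0.083], 0.71)]
dispenser [([0.498, -0.305, 0.006], 0.59)]
```

View pics/w2.png

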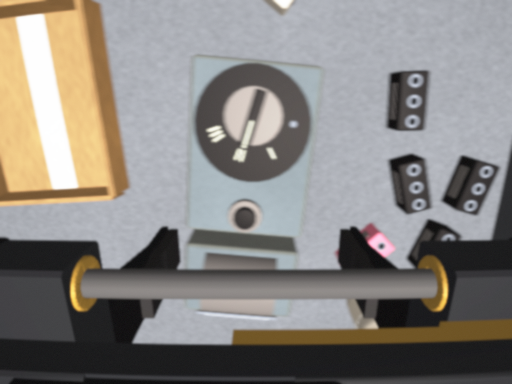

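The dial is at about (253,117), the steel pin at (293,124) and the button at (244,215). The pointer is near the two-tick mark. I'll zoom in.

```bash
python3 - <<'E'
from h import *
i=cv2.imread('pics/w2.png')[50:240,180:330]
cv2.imwrite('pics/w2c.png',cv2.resize(i,None,fx=4,fy=3.15 and 4,interpolation=cv2.INTER_CUBIC)[:600])
c=snap('wrist')
ax=unproj(c,[[253,117]],.107)
print(ax, proj(c,[[.448,-.302,.107],[.448,-.302,.073],[.587,-.314,.083]]))
c2=[unproj(c,[p],.045)[0,:2] for p in ()]
E
```

```text
[[ 0.44683895 -0.29689182  0.107     ]] [[248.64502855 118.00590851]
 [249.37040754 116.13613879]
 [241.05077343 221.02437016]]
```

View pics/w2c.png

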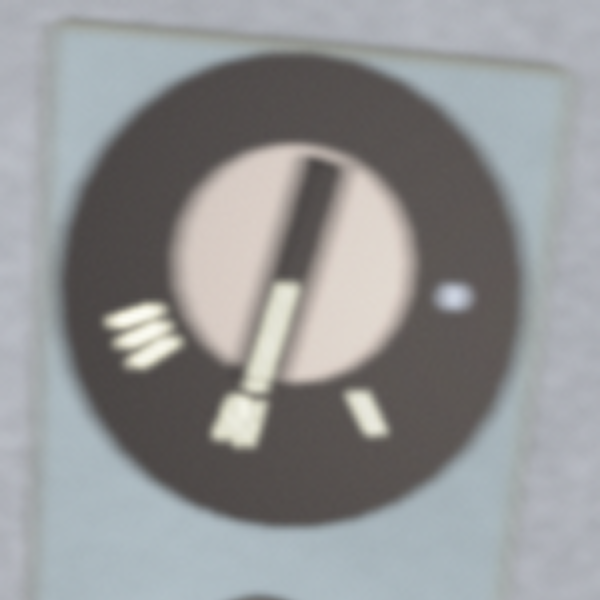

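```bash
python3 - <<'E'
from h import *
c=snap('wrist')
e=unproj(c,[[261.2,89.5],[243.8,147.5]],.107);d=unproj(c,[[252.9,116.3]],.073);f=unproj(c,[[244.5,215]],.083);pin=unproj(c,[[293,124]],.066)
print(e,e.mean(0),np.linalg.norm(e[1]-e[0]),d,f,pin)
D=d[0,:2];print('yaw disp',np.arctan2(*(f[0,:2]-D)[::-1]),'dist',np.linalg.norm(f[0,:2]-D),'pointer',np.arctan2(*(e[1]-e[0])[:2][::-1]))
print(robot.get_obs()['q'])
E
```

```text
[[ 0.41594134 -0.28734245  0.107     ]
 [ 0.48298084 -0.30798114  0.107     ]] [ 0.44946109 -0.29766179  0.107     ] 0.07014449471565892 [[ 0.44838363 -0.29746657  0.073     ]] [[ 0.57851523 -0.309085    0.083     ]] [[ 0.45853368 -0.24537155  0.066     ]]
yaw disp -0.08904605186198025 dist 0.13064923079859575 pointer -0.2986509768547479
[-7.20540461e-01  3.52771978e-01  1.39983587e+00  4.41200942e-04
  1.38992695e+00 -2.29331601e+00]
```

Call:
{"api": "move_arm", "payload": {
  "series": "0 0 0 0 0 57;0 0 0 0 0 57;0 0 0 0 0 57;0 0 0 0 0 57;0 0 0 0 0 57;0 0 0 0 0 57;0 0 0 0 0 57;0 0 0 0 0 57"
}}

```text
time: 4.92
position: [0.4999, -0.2913, 0.3598]
tool_rot: [0.479, 0.878, 0.0, 0.0]
ft_force: [-0.0, -0.6, 0.0]
grip_width: 0.0871
grip_force: 0.0
```

Call:
{"api": "move_arm", "payload": {
  "series": "0 0 0 0 0 57;0 0 0 0 0 57;0 0 0 0 0 57;0 0 0 0 0 57;0 0 0 0 0 57;0 0 0 0 0 57;0 0 0 0 0 57;0 0 0 0 0 57"
}}

```text
time: 5.58
position: [0.4998, -0.2913, 0.3598]
tool_rot: [0.84, 0.543, 0.0, -0.0]
ft_force: [-0.8, -0.4, 0.3]
grip_width: 0.0869
grip_force: 0.0
```

Call:
{"api": "move_arm", "payload": {
  "series": "0 0 0 0 0 57;0 0 0 0 0 57;0 0 0 0 0 57;0 0 0 0 0 57;0 0 0 0 0 57;0 0 0 0 0 57;0 0 0 0 0 57;0 0 0 0 0 57"
}}

```text
time: 6.25
position: [0.4999, -0.2913, 0.3598]
tool_rot: [0.997, 0.076, 0.0, -0.0]
ft_force: [0.1, -0.4, -0.4]
grip_width: 0.0868
grip_force: 0.0
```

```bash
python3 - <<'E'
from h import *
print(to_tool([.449,-.299,.16],np.radians(-107.2)),robot.get_obs()['q'])
E
```

```text
(array([-5.150e+01, -1.000e-01,  1.998e+02]), np.float64(25.952253224063554), np.float64(-81.24774677593645)) [-7.20776403e-01  3.52561899e-01  1.39930087e+00  2.02299367e-04
  1.38974993e+00  6.97227870e-01]
```

Call:
{"api": "move_arm", "payload": {
  "series": "-51 0 200 0 0 26;-51 0 200 0 0 26;-51 0 200 0 0 26;-51 0 200 0 0 26;-51 0 200 0 0 26;-51 0 200 0 0 26;-51 0 200 0 0 26;-51 0 200 0 0 26"
}}

```text
time: 6.92
position: [0.4511, -0.3017, 0.1615]
tool_rot: [0.989, -0.148, 0.002, 0.001]
ft_force: [0.1, 0.5, 0.3]
grip_width: 0.0869
grip_force: 0.0
```

```bash
python3 - <<'E'
from h import *
print(to_tool([.449,-.299,.10],np.radians(-107.2)),robot.get_obs()['position'])
c=snap('side','s1.png');i=cv2.imread('pics/s1.png')[170:320,200:400]
cv2.imwrite('pics/s1c.png',cv2.resize(i,None,fx=4,fy=4,interpolation=cv2.INTER_CUBIC))
E
```

```text
(array([-3.1, -2.1, 61.5]), np.float64(0.23070092663818756), np.float64(-106.96929907336181)) [ 0.45112837 -0.30171646  0.16146692]
```

View pics/s1c.png

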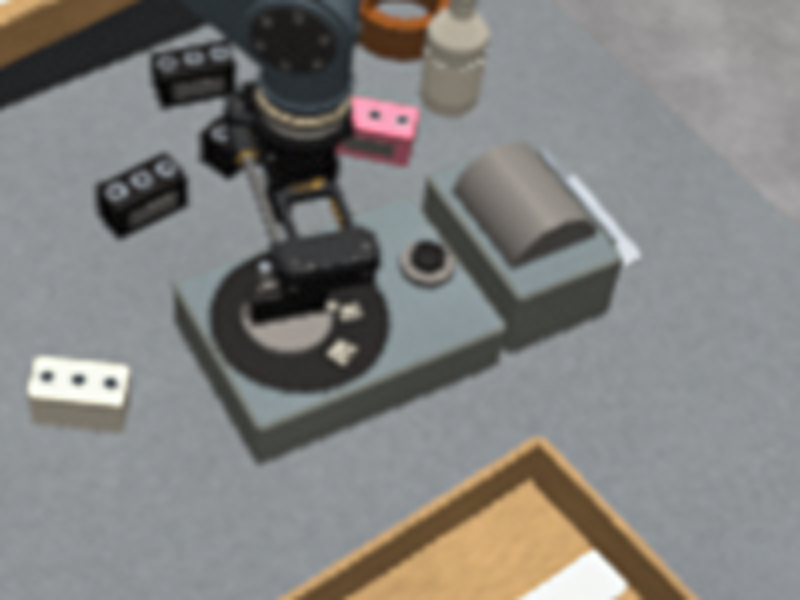

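The side view shows the gripper above the bar, which is at about (290,305) in the crop. I'll descend.

Call:
{"api": "move_arm", "payload": {
  "series": "-1 -1 30 0 0 0;-1 -1 60 0 0 0;-1 -1 60 0 0 0;-1 -1 60 0 0 0"
}}

```text
time: 7.3
position: [0.4495, -0.3002, 0.1006]
tool_rot: [0.989, -0.148, 0.0, 0.0]
ft_force: [-0.2, -0.1, -0.3]
grip_width: 0.0874
grip_force: 0.0
```

Call:
{"api": "move_arm", "payload": {
  "series": "0 0 0 0 0 0;0 0 0 0 0 0;0 0 0 0 0 0;0 0 0 0 0 0;0 0 0 0 0 0;0 0 0 0 0 0;0 0 0 0 0 0;0 0 0 0 0 0",
  "jaw": 0,
  "newtons": 12
}}

```text
time: 7.97
position: [0.4485, -0.3, 0.0995]
tool_rot: [0.989, -0.148, -0.0, -0.0]
ft_force: [-0.2, 0.9, -0.4]
grip_width: 0.0417
grip_force: 0.0
```

```bash
python3 - <<'E'
from h import *
o=robot.get_obs();print(o['position'],o['ft_force'],o['moment'],o['grip_width'],o['grip_force'])
E
```

```text
[ 0.44848362 -0.30002206  0.09946535] [-0.22352356  0.85789442 -0.37610164] [-0.02203057  0.15348619  0.04635899] 0.04167612093401781 0.0
```

Call:
{"api": "move_arm", "payload": {
  "series": "0 0 0 0 0 0;0 0 0 0 0 0;0 0 0 0 0 0;0 0 0 0 0 0;0 0 0 0 0 0;0 0 0 0 0 0;0 0 0 0 0 0;0 0 0 0 0 0"
}}

```text
time: 8.63
position: [0.4484, -0.3007, 0.0994]
tool_rot: [0.989, -0.148, 0.0, 0.001]
ft_force: [-3.2, -4.5, -1.7]
grip_width: 0.0138
grip_force: 12.0
```

Call:
{"api": "move_arm", "payload": {
  "series": "0 1 0 0 0 -6;0 1 0 0 0 -12;0 1 0 0 0 -18;0 1 0 0 0 -24;0 1 0 0 0 -30;0 1 0 0 0 -36;0 1 0 0 0 -42;0 1 0 0 0 -48"
}}

```text
time: 9.3
position: [0.4483, -0.3003, 0.0994]
tool_rot: [0.963, 0.269, 0.0, -0.001]
ft_force: [-0.4, -1.6, -1.4]
grip_width: 0.0141
grip_force: 12.0
```

Call:
{"api": "move_arm", "payload": {
  "series": "0 0 0 0 0 -6;0 0 0 0 0 -12;0 0 0 0 0 -18;0 0 0 0 0 -24;0 0 0 0 0 -29;0 0 0 0 0 -32;0 0 0 0 0 -35;0 0 0 0 0 -35"
}}

```text
time: 9.97
position: [0.448, -0.3001, 0.0994]
tool_rot: [0.839, 0.545, 0.0, -0.001]
ft_force: [-0.1, 0.3, 0.4]
grip_width: 0.0137
grip_force: 12.0
```

```bash
python3 - <<'E'
from h import *
o=robot.get_obs();print(o['position'],o['ft_force'],o['moment'],o['grip_width'],o['grip_force'],to_tool([0.449,-.299,.1],0))
E
```

```text
[ 0.44804101 -0.30008829  0.09938449] [-0.1186035   0.32779808  0.36482627] [-0.09960052  0.2021492   0.04324493] 0.013693127377498195 11.999456087651197 (array([ 1.4,  0.4, -0.6]), np.float64(-24.006005493801048), np.float64(-24.006005493801048))
```

Call:
{"api": "move_arm", "payload": {
  "series": "0 0 0 0 0 -2;0 0 0 0 0 -4;0 0 0 0 0 -6;0 0 0 0 0 -6"
}}

```text
time: 10.3
position: [0.448, -0.3001, 0.0994]
tool_rot: [0.809, 0.587, 0.0, -0.001]
ft_force: [0.2, 1.9, 0.6]
grip_width: 0.0141
grip_force: 12.0
```

```bash
python3 - <<'E'
from h import *
o=robot.get_obs();print(o['ft_force'],o['moment'],o['grip_width'],to_tool([0.449,-.299,.1],0))
E
```

```text
[0.23724707 1.91820535 0.59614344] [0.0115811  0.1419719  0.10794745] 0.014063609880445378 (array([ 1.3,  0.6, -0.6]), np.float64(-18.093362180268198), np.float64(-18.093362180268198))
```

Call:
{"api": "move_arm", "payload": {
  "series": "0 0 0 0 0 -2;0 0 0 0 0 -4;0 0 0 0 0 -4;0 0 0 0 0 -4"
}}

```text
time: 10.63
position: [0.4481, -0.2999, 0.0994]
tool_rot: [0.789, 0.614, 0.001, -0.001]
ft_force: [1.3, 2.9, 0.1]
grip_width: 0.0147
grip_force: 12.6
```

```bash
python3 - <<'E'
from h import *
o=robot.get_obs();print(o['ft_force'],o['moment'],o['grip_width'],to_tool([0.449,-.299,.1],0))
E
```

```text
[1.26373405 2.86658284 0.13225056] [ 0.41948797  0.15805712 -0.33740803] 0.014673617105773576 (array([ 1.1,  0.7, -0.6]), np.float64(-14.248756754856993), np.float64(-14.24875675485699))
```

At the stop: the grip widened a little and the moment rose to 0.34 N m. I'll release and lift.

Call:
{"api": "move_arm", "payload": {
  "series": "0 0 0 0 0 0;0 0 0 0 0 0;0 0 0 0 0 0;0 0 0 0 0 0;0 0 0 0 0 0;0 0 0 0 0 0;0 0 0 0 0 0;0 0 0 0 0 0",
  "jaw": 1
}}

```text
time: 11.3
position: [0.4483, -0.3011, 0.0995]
tool_rot: [0.788, 0.615, -0.0, 0.0]
ft_force: [0.4, -0.6, 0.1]
grip_width: 0.0603
grip_force: 0.0
```

Call:
{"api": "move_arm", "payload": {
  "series": "0 0 -40 0 0 0;0 0 -80 0 0 0;0 0 -120 0 0 0;0 0 -160 0 0 0;0 0 -200 0 0 -7;0 0 -240 0 0 -14;0 0 -260 0 0 -21;0 0 -260 0 0 -28"
}}

```text
time: 11.97
position: [0.4502, -0.3028, 0.3658]
tool_rot: [0.614, 0.79, -0.001, 0.006]
ft_force: [-0.1, -0.1, -0.5]
grip_width: 0.0869
grip_force: 0.0
```

```bash
python3 - <<'E'
from h import *
c=snap('wrist','w3.png');print(robot.get_obs()['grip_width'],to_tool([0.50,0.02,0.36],np.pi/2))
i=cv2.resize(c['img'][:,:,::-1],(768,576));cv2.imwrite('pics/w3.png',i)
E
```

```text
0.08702651506099096 (array([298.9, 129.9,   1.5]), np.float64(-75.47002665600832), np.float64(14.529973343991667))
```

View pics/w3.png

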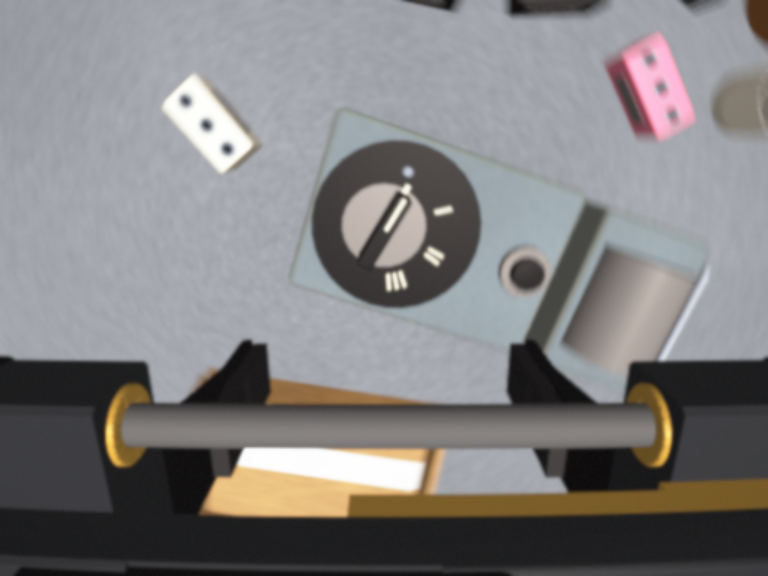

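The dial pointer (400,205) is against the pin and lined up with the zero mark. Now the modules.

Call:
{"api": "move_arm", "payload": {
  "series": "299 130 0 0 0 -75;299 130 0 0 0 -75;299 130 0 0 0 -75;299 130 0 0 0 -75;299 130 0 0 0 -75;299 130 0 0 0 -75;299 130 0 0 0 -75;299 130 0 0 0 -75"
}}

```text
time: 12.68
position: [0.5015, 0.0234, 0.3586]
tool_rot: [0.161, 0.987, 0.0, -0.001]
ft_force: [0.7, -0.7, 1.1]
grip_width: 0.0871
grip_force: 0.0
```

```bash
python3 - <<'E'
from h import *
print(to_tool([0.48,0.05,0.36],np.pi/2))
E
```

```text
(array([28.8, 18.4, -1.4]), np.float64(-18.50301764878602), np.float64(71.49698235121397))
```

Call:
{"api": "move_arm", "payload": {
  "series": "29 18 0 0 0 -6;29 18 0 0 0 -12;29 18 0 0 0 -18.5;29 18 0 0 0 -18.5;29 18 0 0 0 -18.5"
}}

```text
time: 13.1
position: [0.4802, 0.0471, 0.3588]
tool_rot: [0.004, 1.0, 0.0, -0.001]
ft_force: [-0.1, 0.0, 0.7]
grip_width: 0.0869
grip_force: 0.0
```

```bash
cat >> h.py <<'E'
def modules(c,z=.045,dbg=None):
    """socket rings: bright, low-saturation blobs enclosed by black modules -> groups of 3"""
    im=c['img'];g=im.max(2);sat=g.astype(int)-im.min(2)
    dark=((g<70)).astype(np.uint8)
    n,l,s,ce=cv2.connectedComponentsWithStats(dark)
    out=[]
    for k in range(1,n):
        x,y,w,h,a=s[k]
        if not(300<a<5000) : continue
        m=(l==k).astype(np.uint8)
        cn=cv2.findContours(m,cv2.RETR_EXTERNAL,cv2.CHAIN_APPROX_NONE)[0][0]
        f=cv2.drawContours(np.zeros_like(m),[cn],-1,1,-1)
        holes=((f>0)&(g>100)).astype(np.uint8)
        f2=cv2.findContours(cv2.morphologyEx(holes,cv2.MORPH_CLOSE,np.ones((3,3))),cv2.RETR_EXTERNAL,cv2.CHAIN_APPROX_NONE)[0]
        q=[cv2.minEnclosingCircle(t)[0] for t in f2 if cv2.contourArea(cv2.convexHull(t))>12]
        if len(q)!=3: print('skip',ce[k],a,len(q));continue
        P=unproj(c,q,z)[:,:2]
        d=[(np.linalg.norm(P[i]-P[j]),i,j) for i in range(3) for j in range(i)];L,i,j=max(d)
        v=P[i]-P[j];out.append((P.mean(0).round(4),round(np.degrees(np.arctan2(v[1],v[0]))%180,1),round(L,4)))
        print(np.round(ce[k]),a,out[-1])
    return out
E
python3 - <<'E'
from h import *
print(robot.get_obs()['position'])
c=snap('wrist','w4.png');modules(c)
print(unproj(c,[[0,0]],0.06))
for t in ['module0_center','small_floor']: print(t,[(np.round(d['xyz'],3).tolist(),round(d['p'],2)) for d in robot.tip_of(c,t)[:8]])
E
```

```text
[0.48017321 0.04707839 0.35878966]
skip [178.45496536 113.6073903 ] 433 0
skip [ 30.69980006 147.01456727] 3501 1
skip [153.63354037 114.22360248] 322 0
skip [187.01740295 193.02409639] 747 0
[[ 0.27848236 -0.27555921  0.06      ]]
module0_center [([0.549, 0.028, 0.028], 0.73)]
small_floor [([0.457, 0.263, 0.005], 0.68)]
```

View pics/w4.png

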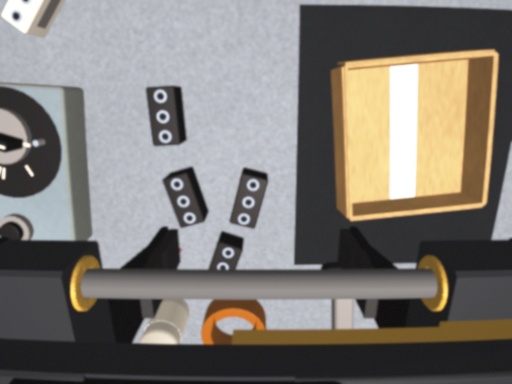

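Socket pixels: A (161,96)/(163,116)/(166,136), B (176,184)/(182,200)/(187,217), C (253,185)/(248,202)/(244,219), D (229,252)/(223,270). Carton rim corners: (338,66), (497,51), (489,206), (349,219).

```bash
python3 - <<'E'
from h import *
np.set_printoptions(precision=4,suppress=True)
c=snap('wrist')
for n,p in dict(A=[(161,96),(163,116),(166,136)],B=[(176,184),(182,200),(187,217)],C=[(253,185),(248,202),(244,219)],D=[(229,252),(223,270)]).items():
    P=unproj(c,p,.045)[:,:2];v=P[-1]-P[0];print(n,P.mean(0),P[0],P[-1],np.linalg.norm(v),np.degrees(np.arctan2(v[1],v[0])))
P=unproj(c,[(335,66),(497,51),(489,206),(348,219)],.06)[:,:2];print(P,P.mean(0),np.diff(P,axis=0),np.linalg.norm(np.diff(P,axis=0),axis=1))
S=unproj(c,[(391,66),(417,64),(413,197),(390,199)],.004)[:,:2];print(S)
print(robot.get_obs()['q'])
E
```

```text
A [ 0.4294 -0.0824] [ 0.4028 -0.0834] [ 0.4564 -0.081 ] 0.053645799232941105 2.5777024065115435
B [ 0.5504 -0.066 ] [ 0.5253 -0.0724] [ 0.5762 -0.0601] 0.05233821765553885 13.620880389954028
C [0.5536 0.0313] [0.5277 0.0385] [0.5799 0.0245] 0.05404664415708585 -15.019000221039123
D [ 0.6495 -0.0049] [0.634  0.0004] [ 0.6651 -0.0101] 0.032894330511960924 -18.618371222830188
[[0.3678 0.1446]
 [0.3462 0.3555]
 [0.5577 0.383 ]
 [0.5753 0.175 ]] [0.4618 0.2645] [[-0.0216  0.2109]
 [ 0.2115  0.0275]
 [ 0.0176 -0.2081]] [0.212  0.2133 0.2088]
[[0.3629 0.2382]
 [0.3597 0.2762]
 [0.5609 0.2942]
 [0.5639 0.2568]]
[-0.1355  0.2035  1.6172 -0.      1.3215 -1.6991]
```

Call:
{"api": "move_arm", "payload": {
  "series": "51 -130 100 0 0 -3;51 -130 160 0 0 -3;51 -130 200 0 0 -3;51 -130 230 0 0 -3;51 -130 230 0 0 -3;51 -130 230 0 0 -3;51 -130 230 0 0 -3;51 -130 230 0 0 -3",
  "jaw": 0.8
}}

```text
time: 13.97
position: [0.4262, -0.0836, 0.1258]
tool_rot: [-0.021, 1.0, 0.002, -0.004]
ft_force: [0.5, 1.1, -0.5]
grip_width: 0.0696
grip_force: 0.0
```

```bash
python3 - <<'E'
from h import *
print(to_tool([.4294,-.0824,.033],np.radians(92.6)),robot.get_obs()['position'],robot.get_obs()['grip_width'])
E
```

```text
(array([-4.1,  0.7, 92.8]), np.float64(-0.13985984872200297), np.float64(92.46014015127798)) [ 0.42616277 -0.08358873  0.1257915 ] 0.06963722981472498
```

Call:
{"api": "move_arm", "payload": {
  "series": "-2 0 40 0 0 0;-2 0 70 0 0 0;-2 0 90 0 0 0;-2 0 95 0 0 0;-2 0 95 0 0 0"
}}

```text
time: 14.38
position: [0.4315, -0.0827, 0.0343]
tool_rot: [-0.024, 1.0, 0.0, -0.0]
ft_force: [-0.3, -0.4, 0.1]
grip_width: 0.0695
grip_force: 0.0
```

Call:
{"api": "move_arm", "payload": {
  "series": "0 0 0 0 0 0;0 0 0 0 0 0;0 0 0 0 0 0;0 0 0 0 0 0;0 0 0 0 0 0;0 0 0 0 0 0;0 0 0 0 0 0;0 0 0 0 0 0",
  "jaw": 0,
  "newtons": 25
}}

```text
time: 15.05
position: [0.4314, -0.0829, 0.0351]
tool_rot: [-0.024, 1.0, -0.0, 0.001]
ft_force: [0.1, 0.8, 8.1]
grip_width: 0.0396
grip_force: 25.0
```

```bash
python3 - <<'E'
from h import *
print(robot.get_obs()['position'],to_tool([.4178,.2164,.14],np.radians(95.8)))
E
```

```text
[ 0.43142819 -0.08290878  0.03513968] (array([  -0.8,  299.6, -105. ]), np.float64(-3.0689530921160975), np.float64(92.7310469078839))
```

Call:
{"api": "move_arm", "payload": {
  "series": "0 0 -41 0 0 0;0 10 -80 0 0 0;0 300 -110 0 0 -3;0 300 -110 0 0 -3;0 300 -110 0 0 -3;0 300 -110 0 0 -3;0 300 -110 0 0 -3;0 300 -110 0 0 -3"
}}

```text
time: 15.72
position: [0.4177, 0.1774, 0.1403]
tool_rot: [-0.05, 0.999, -0.0, -0.0]
ft_force: [0.8, -1.2, -0.6]
grip_width: 0.0402
grip_force: 25.0
```

Call:
{"api": "move_arm", "payload": {
  "series": "0 70 0 0 0 0;0 70 0 0 0 0;0 70 0 0 0 0"
}}

```text
time: 15.97
position: [0.4108, 0.2499, 0.1403]
tool_rot: [-0.053, 0.999, 0.001, 0.001]
ft_force: [0.9, -0.1, -1.9]
grip_width: 0.04
grip_force: 25.0
```

```bash
python3 - <<'E'
from h import *
o=robot.get_obs()
print(o['position'],o['grip_width'],to_tool([.4178,.2164,.037],np.radians(95.8)))
E
```

```text
[0.41083234 0.24989612 0.14031371] 0.03997839345810373 (array([ -3.2, -34.2, 103.3]), np.float64(0.26831773773000966), np.float64(96.06831773773))
```

Call:
{"api": "move_arm", "payload": {
  "series": "-4 -34 0 0 0 0;-4 -34 35 0 0 0;-4 -34 70 0 0 0;-4 -34 90 0 0 0;-4 -34 98 0 0 0;-4 -34 100 0 0 0;-4 -34 100 0 0 0"
}}

```text
time: 16.55
position: [0.4186, 0.2114, 0.04]
tool_rot: [-0.05, 0.999, -0.0, -0.001]
ft_force: [-1.0, -1.0, -1.3]
grip_width: 0.04
grip_force: 25.0
```

Call:
{"api": "move_arm", "payload": {
  "series": "0 0 0 0 0 0;0 0 0 0 0 0;0 0 0 0 0 0;0 0 0 0 0 0;0 0 -40 0 0 0;0 0 -80 0 0 0;0 0 -100 0 0 0;0 0 -100 0 0 0",
  "jaw": 0.6
}}

```text
time: 17.22
position: [0.4218, 0.2127, 0.1443]
tool_rot: [-0.05, 0.999, 0.001, 0.005]
ft_force: [-0.1, 0.4, 0.2]
grip_width: 0.052
grip_force: 0.0
```

```bash
python3 - <<'E'
from h import *
o=robot.get_obs()
print(o['position'],o['grip_width'],to_tool([.5504,-.066,.13],np.radians(103.6)))
E
```

```text
[0.42183254 0.21270526 0.14434647] 0.0520168944216369 (array([ -99.7, -290.2,   14.9]), np.float64(-7.824828320019108), np.float64(95.77517167998089))
```

```bash
cat >> h.py <<'E'
def modules(c,z=.045):
    g=c['img'].max(2)
    n=cv2.morphologyEx((g<105).astype(np.uint8),cv2.MORPH_CLOSE,np.ones((3,3)))
    k,l,s,ce=cv2.connectedComponentsWithStats(n); out=[]
    for i in range(1,k):
        if not 500<s[i,4]<9000: continue
        m=(l==i).astype(np.uint8);cn=max(cv2.findContours(m,0,2)[0],key=cv2.contourArea)
        f=cv2.erode(cv2.drawContours(np.zeros_like(m),[cn],-1,1,-1),np.ones((3,3)))
        h=((f>0)&(g>120)).astype(np.uint8);h=cv2.morphologyEx(h,cv2.MORPH_CLOSE,np.ones((5,5)))
        kk,_,ss,cc=cv2.connectedComponentsWithStats(h)
        q=[cc[j] for j in range(1,kk) if 12<ss[j,4]<1500 and max(ss[j,2:4])<2.5*min(ss[j,2:4])]
        if len(q)<2: continue
        P=unproj(c,q,z)[:,:2];d=[(np.linalg.norm(P[a]-P[b]),a,b) for a in range(len(P)) for b in range(a)];L,a,b=max(d);v=P[a]-P[b]
        print('px',np.round(ce[i]),'n',len(q),'c',P.mean(0).round(4),'ang',round((np.degrees(np.arctan2(v[1],v[0]))+90)%180-90,1),'L',round(L,4))
E
python3 - <<'E'
from h import *
c=robot.camera('wrist');modules(c);print('--')
c['img']=cv2.imread('pics/w4.png')[:,:,::-1];modules(c)
E
```

```text
px [257. 184.] n 2 c [0.4034 0.2103] ang 5.2 L 0.0273
--
px [168. 114.] n 3 c [0.3664 0.1384] ang 8.1 L 0.0284
px [187. 195.] n 2 c [0.4224 0.1527] ang 22.2 L 0.0142
px [249. 196.] n 2 c [0.4177 0.2063] ang -8.9 L 0.0143
```

Call:
{"api": "move_arm", "payload": {
  "series": "-60 -200 -100 0 0 -7;-60 -200 -100 0 0 -8;-60 -200 -100 0 0 -8;-60 -200 -100 0 0 -8;-60 -200 -100 0 0 -8;-60 -200 -100 0 0 -8;-60 -200 -100 0 0 -8",
  "jaw": 0.8
}}

```text
time: 17.85
position: [0.5028, 0.0142, 0.2419]
tool_rot: [-0.117, 0.993, -0.002, 0.003]
ft_force: [0.5, 0.3, -0.1]
grip_width: 0.0691
grip_force: 0.0
```

```bash
python3 - <<'E'
from h import *
c=snap('wrist','w5.png');modules(c);c['img']
o=robot.get_obs()
print(o['position'],o['grip_width'],to_tool([.5504,-.066,.13],np.radians(103.6)))
print(proj(c,[[.4178,.2164,.049],[.5504,-.066,.045],[.5536,.0313,.045],[.6495,-.0049,.045]]))
E
```

```text
px [454. 131.] n 3 c [0.4156 0.2148] ang 5.6 L 0.0545
px [265. 207.] n 2 c [0.5383 0.0357] ang -15.3 L 0.027
[0.50029046 0.01656269 0.24047348] 0.06965426722699868 (array([-29.2, -91.9, 110.6]), np.float64(-0.09140836046679285), np.float64(103.5085916395332))
[[468.98861818 138.33644137]
 [176.90024274 195.0533708 ]
 [263.64068048 217.54615742]
 [214.6117445  284.21519234]]
```

View pics/w5.png

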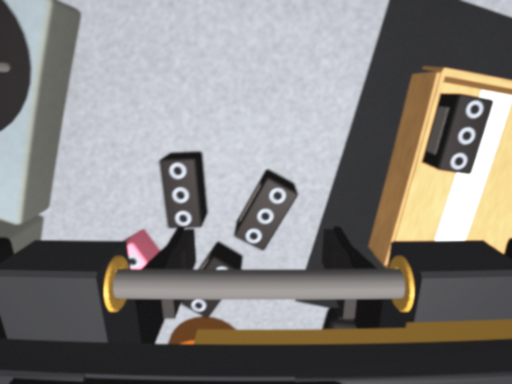

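Module A lies in the carton at (465,134), between the left wall and the label. B (180,195) and C (265,216) haven't moved.

Call:
{"api": "move_arm", "payload": {
  "series": "-28 -92 60 0 0 0;-28 -92 100 0 0 0;-28 -92 140 0 0 0;-28 -92 175 0 0 0;-28 -92 198 0 0 0;-28 -92 206 0 0 0;-28 -92 206 0 0 0;-28 -92 206 0 0 0"
}}

```text
time: 18.57
position: [0.5449, -0.062, 0.0317]
tool_rot: [-0.12, 0.993, 0.002, -0.004]
ft_force: [0.9, -0.5, 0.5]
grip_width: 0.069
grip_force: 0.0
```

Call:
{"api": "move_arm", "payload": {
  "series": "0 0 0 0 0 0;0 0 0 0 0 0;0 0 0 0 0 0;0 0 0 0 0 0;0 0 0 0 0 0;0 0 0 0 0 0;0 0 0 0 0 0;0 0 0 0 0 0",
  "jaw": 0
}}

```text
time: 19.23
position: [0.5485, -0.064, 0.0355]
tool_rot: [-0.12, 0.993, -0.0, 0.001]
ft_force: [-0.9, 0.7, 7.0]
grip_width: 0.0398
grip_force: 24.8
```

```bash
python3 - <<'E'
from h import *
o=robot.get_obs()
print(o['position'],o['grip_width'],to_tool([.5133,.2260,.14],np.radians(95.8)))
E
```

```text
[ 0.54847877 -0.06399144  0.03553283] 0.039831828432096775 (array([ -35. ,  289.9, -104.7]), np.float64(7.966785113999233), np.float64(103.76678511399923))
```

Call:
{"api": "move_arm", "payload": {
  "series": "0 0 -41 0 0 0;0 10 -80 0 0 0;-35 290 -110 0 0 8;-35 290 -110 0 0 8;-35 290 -110 0 0 8;-35 290 -110 0 0 8;-35 290 -110 0 0 8;-35 290 -110 0 0 8"
}}

```text
time: 19.9
position: [0.5161, 0.1916, 0.1405]
tool_rot: [-0.05, 0.999, -0.0, -0.0]
ft_force: [0.5, -0.0, -1.4]
grip_width: 0.0403
grip_force: 24.8
```

Call:
{"api": "move_arm", "payload": {
  "series": "0 0 0 0 0 0;0 0 0 0 0 0"
}}

```text
time: 20.07
position: [0.5161, 0.1923, 0.1405]
tool_rot: [-0.053, 0.999, -0.0, 0.0]
ft_force: [0.0, -1.5, -1.5]
grip_width: 0.04
grip_force: 24.8
```

```bash
python3 - <<'E'
from h import *
o=robot.get_obs()
print(o['position'],o['grip_width'],to_tool([.5133,.2260,.040],np.radians(95.8)))
E
```

```text
[0.51614155 0.19226949 0.14046597] 0.03995143675730447 (array([ -0.7,  33.9, 100.5]), np.float64(0.2438708755176305), np.float64(96.04387087551763))
```

Call:
{"api": "move_arm", "payload": {
  "series": "0 34 0 0 0 0;0 34 35 0 0 0;0 34 70 0 0 0;0 34 90 0 0 0;0 34 98 0 0 0;0 34 100 0 0 0;0 34 100 0 0 0"
}}

```text
time: 20.65
position: [0.514, 0.2226, 0.04]
tool_rot: [-0.049, 0.999, -0.0, -0.0]
ft_force: [-0.3, 0.1, -2.8]
grip_width: 0.0406
grip_force: 24.8
```

Call:
{"api": "move_arm", "payload": {
  "series": "0 0 0 0 0 0;0 0 0 0 0 0;0 0 0 0 0 0;0 0 0 0 0 0;0 0 -40 0 0 0;0 0 -80 0 0 0;0 0 -110 0 0 0;0 0 -110 0 0 0",
  "jaw": 0.6
}}

```text
time: 21.32
position: [0.5178, 0.2249, 0.1567]
tool_rot: [-0.05, 0.999, 0.001, 0.006]
ft_force: [0.9, 0.1, 0.5]
grip_width: 0.0521
grip_force: 0.0
```

```bash
python3 - <<'E'
from h import *
o=robot.get_obs()
print(o['position'],o['grip_width'],to_tool([.50,.04,.24],np.radians(75)))
E
```

```text
[0.51782309 0.22486148 0.15665285] 0.052092997443139506 (array([  35.2, -182. ,  -84.1]), np.float64(20.776517563945614), np.float64(95.77651756394562))
```

Call:
{"api": "move_arm", "payload": {
  "series": "35 -182 -84 0 0 7;35 -182 -84 0 0 14;35 -182 -84 0 0 21;35 -182 -84 0 0 21;35 -182 -84 0 0 21;35 -182 -84 0 0 21;35 -182 -84 0 0 21;35 -182 -84 0 0 21",
  "jaw": 0.8
}}

```text
time: 21.98
position: [0.4967, 0.0394, 0.234]
tool_rot: [0.133, 0.991, 0.0, -0.0]
ft_force: [-0.0, 0.4, -0.8]
grip_width: 0.0694
grip_force: 0.0
```

```bash
python3 - <<'E'
from h import *
c=snap('wrist','w6.png');modules(c)
o=robot.get_obs()
print(o['position'],o['grip_width'],to_tool([.5536,.0313,.035],np.radians(75)))
print(proj(c,[[.513,.226,.049],[.5536,.0313,.045],[.6495,-.0049,.045]]))
E
```

```text
px [402.  48.] n 3 c [0.4161 0.2135] ang 5.5 L 0.0547
px [427. 142.] n 3 c [0.5169 0.2254] ang 7.3 L 0.0546
px [264. 214.] n 2 c [0.5388 0.0353] ang -15.2 L 0.027
[0.49649673 0.04001544 0.23368985] 0.06957468869140811 (array([-57.7,   6.5, 198.6]), np.float64(-0.22242978075827385), np.float64(74.77757021924172))
[[440.68180032 142.3566624 ]
 [264.74226016 224.86778716]
 [256.0628175  305.19851622]]
```

View pics/w6.png

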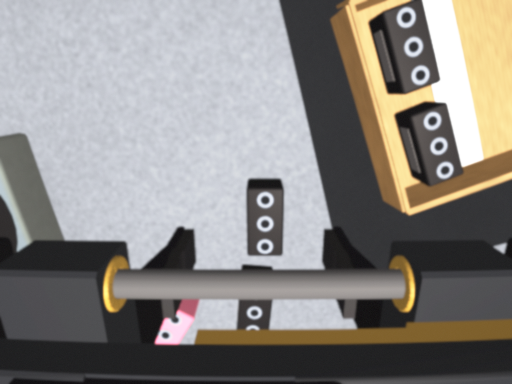

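A and B lie in the carton at (413,47) and (438,145). C is unmoved at (265,224).

Call:
{"api": "move_arm", "payload": {
  "series": "-58 6 60 0 0 0;-58 6 100 0 0 0;-58 6 140 0 0 0;-58 6 175 0 0 0;-58 6 190 0 0 0;-58 6 198 0 0 0;-58 6 198 0 0 0;-58 6 198 0 0 0"
}}

```text
time: 22.7
position: [0.5545, 0.0308, 0.0364]
tool_rot: [0.132, 0.991, 0.0, -0.0]
ft_force: [0.1, -0.8, 0.1]
grip_width: 0.0698
grip_force: 0.0
```

Call:
{"api": "move_arm", "payload": {
  "series": "0 0 0 0 0 0;0 0 0 0 0 0;0 0 0 0 0 0;0 0 0 0 0 0;0 0 0 0 0 0;0 0 0 0 0 0;0 0 0 0 0 0;0 0 0 0 0 0",
  "jaw": 0
}}

```text
time: 23.37
position: [0.5552, 0.0296, 0.0373]
tool_rot: [0.133, 0.991, 0.0, 0.001]
ft_force: [0.0, 0.5, 6.8]
grip_width: 0.0398
grip_force: 25.0
```

```bash
python3 - <<'E'
from h import *
o=robot.get_obs()
print(o['position'],o['grip_width'],to_tool([.4087,.309,.14],np.radians(95.8)))
E
```

```text
[0.55517532 0.02961247 0.03729119] 0.03977380763516564 (array([ 214.7,  231. , -102.9]), np.float64(-21.06814900014882), np.float64(74.73185099985118))
```

Call:
{"api": "move_arm", "payload": {
  "series": "0 0 -41 0 0 0;0 5 -80 0 0 0;215 231 -110 0 0 -7;215 231 -110 0 0 -14;215 231 -110 0 0 -21;215 231 -110 0 0 -21;215 231 -110 0 0 -21;215 231 -110 0 0 -21"
}}

```text
time: 24.03
position: [0.4364, 0.2547, 0.1402]
tool_rot: [-0.05, 0.999, -0.0, -0.0]
ft_force: [0.2, 0.8, -1.9]
grip_width: 0.0399
grip_force: 25.0
```

Call:
{"api": "move_arm", "payload": {
  "series": "0 0 0 0 0 0;0 0 0 0 0 0"
}}

```text
time: 24.2
position: [0.4361, 0.2554, 0.1402]
tool_rot: [-0.053, 0.999, -0.0, -0.0]
ft_force: [0.2, -0.3, -1.3]
grip_width: 0.0399
grip_force: 25.0
```

```bash
python3 - <<'E'
from h import *
o=robot.get_obs()
print(o['position'],o['grip_width'],o['grip_force'],to_tool([.4087,.309,.042],np.radians(95.8)))
E
```

```text
[0.43610271 0.25538005 0.14024359] 0.03985715855593637 25.00001664273441 (array([21.5, 56.2, 98.2]), np.float64(0.24922254203665506), np.float64(96.04922254203665))
```

Call:
{"api": "move_arm", "payload": {
  "series": "21 30 0 0 0 0;21 56 0 0 0 0;21 56 40 0 0 0;21 56 75 0 0 0;21 56 92 0 0 0;21 56 98 0 0 0;21 56 98 0 0 0"
}}

```text
time: 24.78
position: [0.4116, 0.3056, 0.0413]
tool_rot: [-0.049, 0.999, -0.001, -0.001]
ft_force: [-0.2, 0.3, -1.4]
grip_width: 0.0397
grip_force: 25.0
```

Call:
{"api": "move_arm", "payload": {
  "series": "0 0 0 0 0 0;0 0 0 0 0 0;0 0 0 0 0 0;0 0 0 0 0 0;0 0 -40 0 0 0;0 0 -80 0 0 0;0 0 -110 0 0 0;0 0 -110 0 0 0",
  "jaw": 0.6
}}

```text
time: 25.45
position: [0.4149, 0.3089, 0.1578]
tool_rot: [-0.05, 0.999, 0.002, 0.006]
ft_force: [0.4, 0.2, 1.3]
grip_width: 0.0521
grip_force: 0.0
```

```bash
python3 - <<'E'
from h import *
o=robot.get_obs()
print(o['position'],o['grip_width'],to_tool([.58,.02,.24],np.radians(72)))
E
```

```text
[0.41492302 0.30885776 0.15778348] 0.052100166510960895 (array([-136.2, -303.7,  -81.8]), np.float64(23.764759700921644), np.float64(95.76475970092164))
```

Call:
{"api": "move_arm", "payload": {
  "series": "-136 -304 -82 0 0 24;-136 -304 -82 0 0 24;-136 -304 -82 0 0 24;-136 -304 -82 0 0 24;-136 -304 -82 0 0 24;-136 -304 -82 0 0 24;-136 -304 -82 0 0 24;-136 -304 -82 0 0 24",
  "jaw": 0.8
}}

```text
time: 26.12
position: [0.5728, 0.0245, 0.2322]
tool_rot: [0.159, 0.987, 0.0, -0.0]
ft_force: [0.2, 0.5, 0.8]
grip_width: 0.0694
grip_force: 0.0
```

```bash
python3 - <<'E'
from h import *
c=snap('wrist','w7.png');modules(c)
o=robot.get_obs()
print(o['position'],o['grip_width'],to_tool([.660,-.008,.036],np.radians(72)))
print(proj(c,[[.660,-.008,.045]]))
E
```

```text
[0.57973381 0.01709564 0.23474588] 0.06934578088252139 (array([-81.5,   2.2, 199.8]), np.float64(-0.4879122774755936), np.float64(71.51208772252441))
[[255.03928795 255.50547666]]
```

View pics/w7.png

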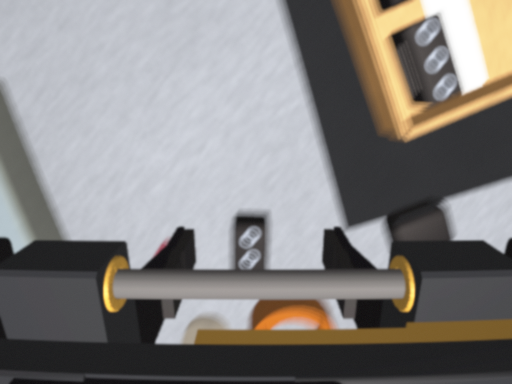

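The picture is motion-blurred. D's sockets show at (251,237) and (249,259), about 5 px from where I predicted, which is within the jaw margin.

Call:
{"api": "move_arm", "payload": {
  "series": "-83 -1 60 0 0 0;-83 -1 100 0 0 0;-83 -1 140 0 0 0;-83 -1 175 0 0 0;-83 -1 192 0 0 0;-83 -1 199 0 0 0;-83 -1 199 0 0 0;-83 -1 199 0 0 0"
}}

```text
time: 26.83
position: [0.6499, -0.0002, 0.0315]
tool_rot: [0.159, 0.987, 0.0, -0.002]
ft_force: [0.0, 0.5, -0.7]
grip_width: 0.0696
grip_force: 0.0
```

Call:
{"api": "move_arm", "payload": {
  "series": "0 0 0 0 0 0;0 0 0 0 0 0;0 0 0 0 0 0;0 0 0 0 0 0;0 0 0 0 0 0;0 0 0 0 0 0;0 0 0 0 0 0;0 0 0 0 0 0",
  "jaw": 0
}}

```text
time: 27.5
position: [0.6517, -0.0011, 0.0344]
tool_rot: [0.159, 0.987, -0.0, 0.001]
ft_force: [-0.9, -0.9, 5.6]
grip_width: 0.0402
grip_force: 24.7
```

```bash
python3 - <<'E'
from h import *
o=robot.get_obs()
print(o['position'],o['grip_width'],to_tool([.506,.318,.15],np.radians(95.8)))
E
```

```text
[ 0.65169493 -0.00109037  0.03437464] 0.04017399958731122 (array([ 238.1,  257.3, -116.2]), np.float64(-24.060915112727493), np.float64(71.7390848872725))
```

Call:
{"api": "move_arm", "payload": {
  "series": "0 0 -41 0 0 0;0 0 -80 0 0 0;246 257 -116 0 0 -7;246 257 -116 0 0 -14;246 257 -116 0 0 -21;246 257 -116 0 0 -24;246 257 -116 0 0 -24;246 257 -116 0 0 -24"
}}

```text
time: 28.17
position: [0.5423, 0.2258, 0.138]
tool_rot: [-0.05, 0.999, 0.0, -0.001]
ft_force: [0.8, 0.6, -1.3]
grip_width: 0.04
grip_force: 24.7
```

Call:
{"api": "move_arm", "payload": {
  "series": "0 0 0 0 0 0;0 0 0 0 0 0"
}}

```text
time: 28.33
position: [0.5421, 0.2266, 0.1381]
tool_rot: [-0.053, 0.999, 0.0, -0.0]
ft_force: [0.1, -0.1, -0.8]
grip_width: 0.0403
grip_force: 24.7
```

```bash
python3 - <<'E'
from h import *
o=robot.get_obs()
print(o['position'],o['grip_width'],o['grip_force'],to_tool([.499,.317,.040],np.radians(95.8)))
E
```

```text
[0.5420667  0.22657915 0.1380822 ] 0.04029698756887091 24.683202032754252 (array([33.3, 94.4, 98.1]), np.float64(0.22425014135880889), np.float64(96.0242501413588))
```

Call:
{"api": "move_arm", "payload": {
  "series": "33 40 0 0 0 0;33 80 0 0 0 0;33 94 10 0 0 0;33 94 45 0 0 0;33 94 75 0 0 0;33 94 92 0 0 0;33 94 98 0 0 0;33 94 98 0 0 0"
}}

```text
time: 29.0
position: [0.5016, 0.3129, 0.0391]
tool_rot: [-0.049, 0.999, -0.0, -0.001]
ft_force: [-0.4, 0.0, -2.2]
grip_width: 0.04
grip_force: 24.7
```

```bash
python3 - <<'E'
from h import *
o=robot.get_obs()
print(o['position'],o['ft_force'],o['grip_width'],o['grip_force'])
E
```

```text
[0.5015927  0.31289529 0.03913606] [-0.38877243  0.01873069 -2.23483892] 0.03998364596723565 24.737740214914083
```

Call:
{"api": "move_arm", "payload": {
  "series": "0 0 0 0 0 0;0 0 0 0 0 0;0 0 0 0 0 0;0 0 0 0 0 0;0 0 -40 0 0 0;0 0 -80 0 0 0;0 0 -120 0 0 0;0 0 -160 0 0 0",
  "jaw": 0.6
}}

```text
time: 29.67
position: [0.5015, 0.3141, 0.2018]
tool_rot: [-0.05, 0.999, -0.0, -0.0]
ft_force: [1.0, 0.5, -0.7]
grip_width: 0.052
grip_force: 0.0
```

```bash
python3 - <<'E'
from h import *
o=robot.get_obs()
print(o['position'],o['grip_width'],to_tool([.42,.22,.36],np.radians(90)))
E
```

```text
[0.50154137 0.31405022 0.20183189] 0.05200724327034397 (array([  90.6,  -85.4, -158.1]), np.float64(5.738853154854088), np.float64(95.73885315485408))
```

Next, a view over the carton.

Call:
{"api": "move_arm", "payload": {
  "series": "90 -85 -158 0 0 6;90 -85 -158 0 0 6;90 -85 -158 0 0 6;90 -85 -158 0 0 6;90 -85 -158 0 0 6;90 -85 -158 0 0 6;90 -85 -158 0 0 6;90 -85 -158 0 0 6",
  "jaw": 1
}}

```text
time: 30.33
position: [0.4206, 0.2207, 0.3579]
tool_rot: [0.002, 1.0, 0.0, 0.0]
ft_force: [-0.7, -0.4, -0.2]
grip_width: 0.0861
grip_force: 0.0
```

```bash
python3 - <<'E'
from h import *
c=snap('wrist','w8.png');modules(c,.049)
c=snap('side');[print(n,[(np.round(d['xyz'],3).tolist(),round(d['p'],2)) for d in robot.tip_of(c,n)[:6]]) for n in ('module0_center','scanner_mid','roll_mid','spray_mid')]
print(to_tool([.46,-.18,.36],np.radians(-14)))
E
```

```text
px [317. 141.] n 2 c [0.3951 0.3044] ang 5.5 L 0.0271
px [251. 146.] n 2 c [0.4027 0.2104] ang 5.2 L 0.0269
module0_center [([0.406, 0.307, 0.026], 0.56)]
scanner_mid [([0.743, 0.189, 0.019], 0.78), ([0.768, -0.109, 0.073], 0.58), ([0.515, 0.222, 0.025], 0.19)]
roll_mid [([0.79, 0.004, 0.025], 0.73)]
spray_mid [([0.772, -0.108, 0.07], 0.89)]
(array([ -40.9, -400.8,   -3. ]), np.float64(-76.22651929337968), np.float64(89.77348070662032))
```

View pics/w8.png

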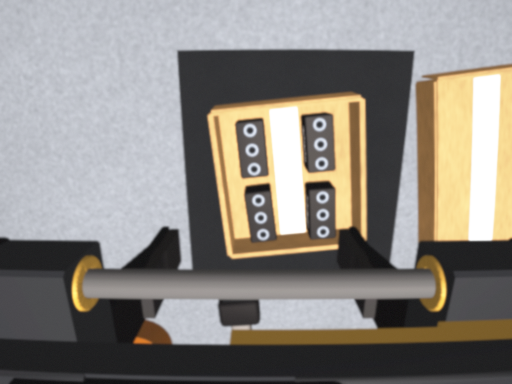

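All four modules lie flat in the small carton at (252,148), (260,215), (319,142) and (322,210). Now back to the dial.

Call:
{"api": "move_arm", "payload": {
  "series": "-35 -260 0 0 0 57;-35 -260 0 0 0 57;-35 -260 0 0 0 57;-35 -260 0 0 0 57;-35 -260 0 0 0 57;-35 -260 0 0 0 57;-35 -260 0 0 0 57;-35 -260 0 0 0 57"
}}

```text
time: 31.3
position: [0.4556, -0.0432, 0.3574]
tool_rot: [0.484, 0.875, -0.001, -0.0]
ft_force: [0.3, 0.1, 0.3]
grip_width: 0.0869
grip_force: 0.0
```

```bash
python3 - <<'E'
from h import *
print(to_tool([.448,-.300,.22],np.radians(-17.5)),robot.get_obs()['q'])
E
```

```text
(array([-213.5, -142.8,  137.7]), np.float64(49.6031566032992), np.float64(32.1031566032992)) [-3.38754243e-01  1.64619950e-01  1.67302110e+00 -1.12869910e-03
  1.30416841e+00 -8.98762769e-01]
```

Call:
{"api": "move_arm", "payload": {
  "series": "-213 -143 137 0 0 49.6;-213 -143 137 0 0 49.6;-213 -143 137 0 0 49.6;-213 -143 137 0 0 49.6;-213 -143 137 0 0 49.6;-213 -143 137 0 0 49.6;-213 -143 137 0 0 49.6;-213 -143 137 0 0 49.6"
}}

```text
time: 31.97
position: [0.4489, -0.3019, 0.2168]
tool_rot: [0.806, 0.593, -0.001, -0.001]
ft_force: [-0.5, 0.5, -0.2]
grip_width: 0.0872
grip_force: 0.0
```

Call:
{"api": "move_arm", "payload": {
  "series": "0 0 0 0 0 0;0 0 0 0 0 0;0 0 0 0 0 0"
}}

```text
time: 32.22
position: [0.4497, -0.2948, 0.2213]
tool_rot: [0.803, 0.597, 0.0, -0.0]
ft_force: [0.2, -0.4, 0.7]
grip_width: 0.0872
grip_force: 0.0
```

```bash
python3 - <<'E'
from h import *
print(to_tool([.4483,-.300,.0995],np.radians(-17.5)),robot.get_obs()['position'])
E
```

```text
(array([ -5.4,   0.2, 121.8]), np.float64(0.7497258658325904), np.float64(-16.75027413416741)) [ 0.44969475 -0.29482424  0.22134428]
```

Call:
{"api": "move_arm", "payload": {
  "series": "-5 0 40 0 0 0.7;-5 0 80 0 0 0.7;-5 0 105 0 0 0.7;-5 0 118 0 0 0.7;-5 0 121 0 0 0.7;-5 0 121 0 0 0.7"
}}

```text
time: 32.72
position: [0.4483, -0.2995, 0.1001]
tool_rot: [0.806, 0.592, -0.0, -0.0]
ft_force: [0.3, -0.3, 0.1]
grip_width: 0.0873
grip_force: 0.0
```

Call:
{"api": "move_arm", "payload": {
  "series": "0 0 0 0 0 0;0 0 0 0 0 0;0 0 0 0 0 0;0 0 0 0 0 0;0 0 0 0 0 0;0 0 0 0 0 0;0 0 0 0 0 0;0 0 0 0 0 0",
  "jaw": 0,
  "newtons": 12
}}

```text
time: 33.38
position: [0.448, -0.3008, 0.1002]
tool_rot: [0.807, 0.591, 0.0, 0.0]
ft_force: [0.1, 0.2, -0.2]
grip_width: 0.0414
grip_force: 0.0
```

Call:
{"api": "move_arm", "payload": {
  "series": "0 0 0 0 0 0;0 0 0 0 0 0;0 0 0 0 0 0;0 0 0 0 0 0;0 0 0 0 0 0;0 0 0 0 0 0;0 0 0 0 0 0;0 0 0 0 0 0"
}}

```text
time: 34.05
position: [0.4478, -0.3007, 0.1]
tool_rot: [0.807, 0.591, -0.0, -0.0]
ft_force: [-1.8, -0.1, 0.3]
grip_width: 0.014
grip_force: 12.0
```

```bash
python3 - <<'E'
from h import *
o=robot.get_obs();print(o['position'],o['ft_force'],o['moment'],o['grip_width'],to_tool([.448,-.300,.0995],np.radians(-17.5)))
E
```

```text
[ 0.44779191 -0.30066743  0.10004214] [-1.84631842 -0.13521366  0.30267188] [-0.14311338  0.27419048 -0.13335271] 0.013995240194990911 (array([ 0.7, -0. ,  0.5]), np.float64(-0.06048306430456677), np.float64(-17.560483064304563))
```

Call:
{"api": "move_arm", "payload": {
  "series": "0 0 0 0 0 6;0 0 0 0 0 12;0 0 0 0 0 18;0 0 0 0 0 24;0 0 0 0 0 30;0 0 0 0 0 36;0 0 0 0 0 41;0 0 0 0 0 45"
}}

```text
time: 34.72
position: [0.4478, -0.3007, 0.1001]
tool_rot: [0.972, 0.236, -0.0, -0.0]
ft_force: [-0.9, -0.1, 0.9]
grip_width: 0.0138
grip_force: 12.0
```

Call:
{"api": "move_arm", "payload": {
  "series": "0 0 0 0 0 0;0 0 0 0 0 0;0 0 0 0 0 0"
}}

```text
time: 34.97
position: [0.4478, -0.3007, 0.1001]
tool_rot: [0.971, 0.238, -0.0, -0.0]
ft_force: [-1.8, 0.3, -0.8]
grip_width: 0.0139
grip_force: 12.0
```

```bash
python3 - <<'E'
from h import *
o=robot.get_obs();print(o['position'],o['ft_force'],o['moment'],o['grip_width'],to_tool([.448,-.300,.0995],np.radians(-63)))
E
```

```text
[ 0.44777298 -0.30067988  0.10005917] [-1.82987475  0.25231688 -0.78450678] [-0.17090148  0.40550402 -0.04657746] 0.013850070166268448 (array([ 0.5, -0.5,  0.6]), np.float64(0.5353794062592234), np.float64(-62.464620593740776))
```

Call:
{"api": "move_arm", "payload": {
  "series": "0 0 0 0 0 0;0 0 0 0 0 0;0 0 0 0 0 0;0 0 0 0 0 0;0 0 0 0 0 0;0 0 0 0 0 0;0 0 0 0 0 0;0 0 0 0 0 0",
  "jaw": 0.9
}}

```text
time: 35.63
position: [0.4481, -0.3008, 0.1001]
tool_rot: [0.971, 0.237, 0.0, 0.0]
ft_force: [0.6, -0.1, -0.7]
grip_width: 0.0592
grip_force: 0.0
```

Call:
{"api": "move_arm", "payload": {
  "series": "0 0 -40 0 0 0;0 0 -80 0 0 0;0 0 -120 0 0 0;0 0 -160 0 0 0;0 0 -200 0 0 0;0 0 -240 0 0 0;0 0 -250 0 0 0;0 0 -250 0 0 0"
}}

```text
time: 36.3
position: [0.4495, -0.3021, 0.3544]
tool_rot: [0.971, 0.237, 0.002, 0.004]
ft_force: [0.5, 0.5, -0.1]
grip_width: 0.0784
grip_force: 0.0
```

```bash
python3 - <<'E'
from h import *
print(to_tool([.47,-.30,.36],np.radians(-90)),robot.get_obs()['q'])
E
```

```text
(array([19.2,  7.6, -5.5]), np.float64(27.455881280264034), np.float64(-62.54411871973596)) [-7.98230016e-01  2.95343384e-01  1.50127431e+00  2.67757960e-05
  1.33530448e+00  2.93351613e-01]
```

```bash
python3 - <<'E'
from h import *
c=snap('wrist','w9.png')
print('feed',[(np.round(d['xyz'],3).tolist(),round(d['p'],2)) for d in robot.tip_of(c,'feed_top')[:6]],'dial',[(np.round(d['xyz'],3).tolist(),round(d['p'],2)) for d in robot.tip_of(c,'dial_grip')[:6]])
print(proj(c,[[.448,-.3005,.107],[.448,-.3005,.073],[.585,-.313,.07]]))
E
```

```text
feed [([0.585, -0.314, 0.082], 0.69)] dial [([0.448, -0.302, 0.094], 0.67), ([0.585, -0.314, 0.085], 0.28)]
[[255.00893674 163.81474746]
 [255.04099062 158.5537373 ]
 [315.43683106  64.92208128]]
```

View pics/w9.png

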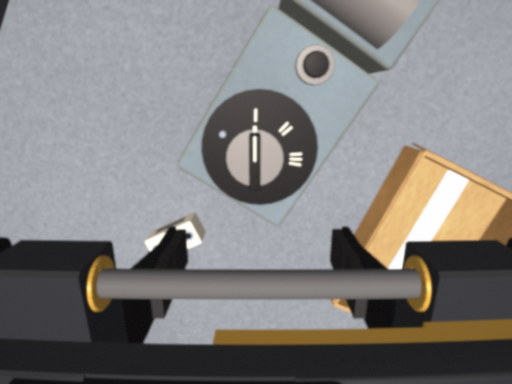

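The pointer is on the one-tick mark at (255,125). The button is at (316,64), which matches (0.585, -0.313). I'll close the fingers and go above it.

```bash
python3 - <<'E'
from h import *
print(to_tool([.585,-.313,.15],np.radians(-95)),robot.get_obs()['position'])
E
```

```text
(array([116.6,  75.9, 197.8]), np.float64(32.4449210248722), np.float64(-62.555078975127806)) [ 0.44712706 -0.29990022  0.34822036]
```

Call:
{"api": "move_arm", "payload": {
  "series": "117 76 0 0 0 32.5;117 76 0 0 0 32.5;117 76 0 0 0 32.5;117 76 0 0 0 32.5;117 76 80 0 0 32.5;117 76 120 0 0 32.5;117 76 160 0 0 32.5;117 76 198 0 0 32.5",
  "jaw": 0
}}

```text
time: 37.12
position: [0.5853, -0.3128, 0.1785]
tool_rot: [0.999, -0.044, -0.002, -0.002]
ft_force: [0.2, -0.0, -0.6]
grip_width: 0.0329
grip_force: 0.0
```

Call:
{"api": "move_arm", "payload": {
  "series": "0 0 0 0 0 0;0 0 0 0 0 0;0 0 0 0 0 0;0 0 0 0 0 0;0 0 0 0 0 0;0 0 0 0 0 0"
}}

```text
time: 37.62
position: [0.588, -0.3151, 0.1863]
tool_rot: [0.999, -0.044, 0.002, 0.001]
ft_force: [0.4, -0.0, -0.5]
grip_width: 0.0013
grip_force: 0.0
```

```bash
python3 - <<'E'
from h import *
o=robot.get_obs();print(o['position'],o['grip_width'],to_tool([.585,-.313,.112],np.radians(-95)))
E
```

```text
[ 0.58803039 -0.31514337  0.18632209] 0.0013166044774136714 (array([-3.5, -2.1, 74.3]), np.float64(-0.05198053703561639), np.float64(-95.05198053703562))
```

Call:
{"api": "move_arm", "payload": {
  "series": "-3 -2 40 0 0 0;-3 -2 70 0 0 0;-3 -2 78 0 0 0;-3 -2 78 0 0 0;-3 -2 78 0 0 0"
}}

```text
time: 38.03
position: [0.5848, -0.3126, 0.1067]
tool_rot: [0.999, -0.044, 0.001, 0.001]
ft_force: [0.4, 0.3, 0.1]
grip_width: 0.0008
grip_force: 0.0
```

Call:
{"api": "move_arm", "payload": {
  "series": "0 0 2 0 0 0;0 0 3 0 0 0;0 0 4 0 0 0;0 0 5 0 0 0;0 0 5 0 0 0"
}}

```text
time: 38.45
position: [0.5854, -0.313, 0.1017]
tool_rot: [0.999, -0.044, 0.002, 0.001]
ft_force: [2.3, -2.0, 3.1]
grip_width: 0.0002
grip_force: 1.4
```

Call:
{"api": "move_arm", "payload": {
  "series": "0 0 1.5 0 0 0;0 0 3 0 0 0;0 0 3 0 0 0"
}}

```text
time: 38.7
position: [0.5854, -0.313, 0.0985]
tool_rot: [0.999, -0.044, 0.002, 0.001]
ft_force: [2.6, -0.9, 4.7]
grip_width: 0.0004
grip_force: 2.4
```

Call:
{"api": "move_arm", "payload": {
  "series": "0 0 1.5 0 0 0;0 0 3 0 0 0;0 0 3 0 0 0"
}}

```text
time: 38.95
position: [0.5855, -0.3131, 0.0982]
tool_rot: [0.999, -0.044, 0.002, 0.001]
ft_force: [-1.1, 0.7, 18.9]
grip_width: 0.0001
grip_force: 9.1
```

It bottomed out (18.9 N against a hard stop). I'll lift clear.

Call:
{"api": "move_arm", "payload": {
  "series": "0 0 -5 0 0 0;0 0 -15 0 0 0;0 0 -40 0 0 0;0 0 -80 0 0 0;0 0 -120 0 0 0;0 0 -160 0 0 0;0 0 -180 0 0 0;0 0 -180 0 0 0"
}}

```text
time: 39.62
position: [0.5857, -0.3131, 0.2804]
tool_rot: [0.999, -0.044, 0.004, 0.003]
ft_force: [0.5, 0.1, 0.8]
grip_width: 0.0004
grip_force: 0.0
```

```bash
python3 - <<'E'
from h import *
c=snap('scene','f.png');i=cv2.imread('pics/f.png')[130:310,130:400]
cv2.imwrite('pics/fc.png',cv2.resize(i,None,fx=2.9,fy=2.9,interpolation=cv2.INTER_CUBIC))
E
```

```text
(no output)
```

View pics/fc.png

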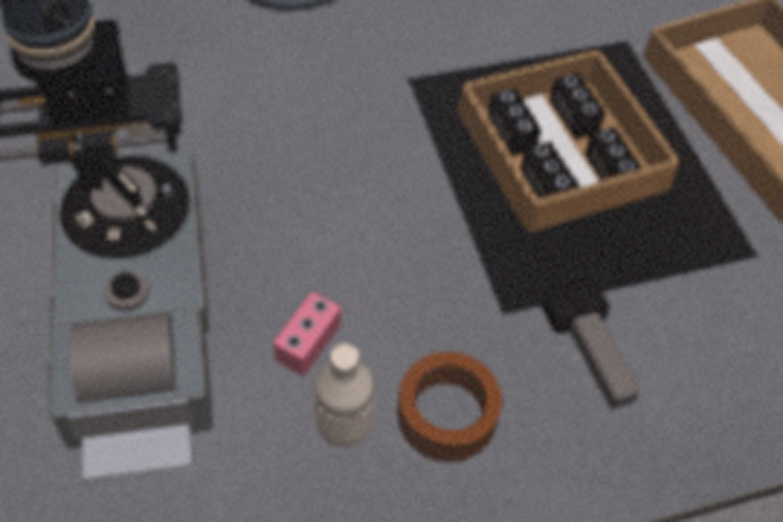

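The four modules lie in the carton around (560,130). The dial pointer (135,195) is on one tick, the button is up at (127,288), and the bottle, roll and scanner look untouched.

```bash
python3 -c "
from rig import robot
print(robot.hand_in())"
```

```text
the job is handed in; nothing more can be done
None
```

The job is handed in: dial zeroed, all four modules packed flat in the small carton, dial brought up to one tick, then the feed button pressed fully and released; hand-in returned no verdict.

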